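# Prop the bean bin's lid and hang its scoop tray

## Task

Get the coffee-bean bin beside the coffee maker ready for use: lift its lid until the hanging stay drops into the notched catch inside the bin, and let the lid down so that it stands open on the stay. Then pick up the metal tray by its tab, with the scoop lying in it, and hang it inside the front of the bin, both holes of its flange over the two pins and the flange down on the ledge, the scoop still in the tray.

Things in the scene. Friction and masses are not known exactly. Their poses are not given: they have to be found in the camera images.
- bean_bin: Fixed open steel bin, 153 (x) x 180 (y) x 119 mm high, black lid. Origin on the worktop under it; at yaw 0 its front faces -x. Side and back walls 5 mm thick, 119 mm high, inner faces y = +-85, x = +71 mm. The front wall (inner face x = -55) is lower: it ends in a level ledge 85 mm up, x = -77 to -55 mm, between the side walls; two upright pins stand on it. Inner floor 7 mm up.
- lid (a joint): Lid angle, rad: 0 shut, grows as the front edge lifts, stop 1.85. Black plate 165 x 184 x 6 mm, 0.25 kg, hinged at the back, front lip 38 mm deep. Below about 1.58 it falls shut by its weight, beyond it leans back. Lifted past about 1.60 (1.65 to 1.75 is safe; wait a moment) it lets the stay drop into its notch; let down from there it rests on the stay at about 1.47.
- lid_pull (a point): Holding point on the lid's pull tab, which sticks out 38 mm in the lid's plane from the middle of its front edge: 30 mm wide across the bin (pinch these flat sides), 10 mm thick. The point is 26 mm in front of the lid's edge, 12 mm from the tab's end, mid-width and mid-thickness. Frame turns with the lid, at 0 as the bin's. Held by its sides, the tab can turn between the fingers.
- lid_hinge (a point): Middle of the lid's hinge axis (along the bin's y), at x = 78, y = 0, z = 121.5 mm in the bin's frame. The lid pull at lid angle q is, in the bin's frame, x = 78 - 187.5 cos q - 1.5 sin q, y = 0, z = 121.5 + 187.5 sin q - 1.5 cos q (mm). A wall cabinet hangs above: underside 0.475 m over the worktop, door handles from 0.59 m ahead of the robot's base; keep the hand leaning back from it.
- stay_foot (a point): Lowest point of the stay, a flat steel bar 103 mm long hung freely under the lid, 75 mm from the hinge, by the bin's left (+y) wall, with an 8 mm cross pin at its foot. It hangs plumb by its weight and needs no handling: as the lid lifts, the pin rides up the front of the catch plate and drops behind its lip.
- notch (a point): Floor of the notch in the dark steel catch plate fixed inside the bin's left wall near the back, 97 mm above the worktop; 13 mm wide, front lip 2.5 mm, back stop 20 mm high. The stay's foot stands here when the lid is propped.
- scoop_tray: Loose sheet-metal tray, 0.11 to 0.23 kg, 91 (x) x 142 (y) x 72 mm, right of the toaster. Origin: underside, centre of the floor. Other lips 16 mm high. Along x = -34 to -30 mm stands a plate 44 mm high; its middle goes on up as a tab. From its top a 4 mm flange, underside z = 40 mm, reaches to x = -57 mm. Hung, its origin is at x = -19, y = 0, z = 45 mm in the bin's frame, axes as the bin's.
- tray_tab (a point): Holding point on the tray's lifting tab: 4 mm thick along the tray's x (pinch it there), 38 mm wide, 28 mm high above the flange. The point is 6 mm below its top edge, 22 mm above the flange's top, x = -32, y = 0, z = 66 mm in the tray's frame, axes alike. Between tray and bin stands a toaster, 186 mm high, front 0.45 m ahead of the base; a tall pantry stands right of y = -0.48 m.
- hole_l (a point): Centre of the flange's left (+y) hole at its underside, 10 mm in diameter: x = -45.5, y = 50, z = 40 mm in the tray's frame.
- hole_r (a point): Centre of the flange's right (-y) hole at its underside, 10 mm in diameter: x = -45.5, y = -50, z = 40 mm in the tray's frame.
- pin_l (a point): Foot of the left (+y) pin on the ledge: x = -64.7, y = 50, z = 85 mm in the bin's frame. Upright steel pin, 6 mm in diameter, 16 mm high, top 5 mm tapered. Hidden by the lid while shut.
- pin_r (a point): Foot of the right (-y) pin on the ledge: x = -64.7, y = -50, z = 85 mm in the bin's frame. Upright steel pin, 6 mm in diameter, 16 mm high, top 5 mm tapered.
- scoop: Loose red measuring scoop, 128 x 49 x 26 mm, 0.03 kg, lying in the tray along its y, cup to +y. Origin: middle of its length, underside; x along it towards the cup.

How it is judged:
By the outcome, as a careful person would: the job done as asked, in the order asked, and still so for the second after the job is handed in, with the robot touching nothing.
It also fails if it takes over 64 s, if anything falls off the work surface, if the arm or the gripper's body presses on something with over 40 N, if the wrist force passes 120 N, or if a joint passes its speed limit or range.

## Robot

A 7-joint arm with a two-finger parallel gripper is mounted at the origin on a cart in front of the work surface, level with it; the furniture and walls round the work are solid. World frame = base frame: x ahead of the robot, y to its left, z up, the work surface at z = 0. Lengths are in m, angles in rad, forces in N, time in s.
With the tool pointing down it reaches from about 0.4 to 0.875 m from the base axis. Payload 19.3 kg.
Tool frame: the origin (TCP) lies midway between the tips of the shut fingers; the grasp point (between the pads) lies 19 mm behind it (bot.tcp_to_grasp is the distance from the TCP to the grasp point, in m); z points along the fingers, x is the direction in which the jaws open and shut, and the axes are right-handed (so a half turn about z gives the same grasp; the last joint's range is limited). The gripper opens to 85 mm and grips with 20 to 120 N. Pads are 22 mm wide; open, the fingers measure 114 mm over their backs; the gripper's body (76 mm by 85 mm) begins 54 mm behind the grasp point. The pads swing forward as they close: fully open they stand 13 mm farther back than shut.
Start: joints at [-1.215, 0.521, -0.036, 1.599, 0.021, 1.021, -0.113], TCP at [0.258, 0.569, 0.231] pointing down, gripper open.
Joint ranges: [-2.91, 2.91], [-0.3, 2.13], [-1.5, 1.42], [0.17, 2.43], [-1.26, 4.41], [0.16, 1.93], [-2.52, 2.52]. Speed limits (rad/s): [1.89, 1.89, 2.39, 2.39, 3.01, 3.01, 3.01].

## Interface

Orientations are given as a 3x3 rotation matrix whose columns are the frame's x, y, z axes.
In Python, from plant import bot, cams gives the robot as it stands. The module is installed in compiled form; this text tells all that it offers.
- The arm moves only by the tool send_rows, never from a script. Its argument "commands" is a list that holds one entry, the list of rows, each a list of 5 numbers: the shift along the tool's x, y, z in mm, then the turn about the tool's z in degrees, then the finger opening in mm, from 0 to 85.4. In form: [[[x, y, z, roll, fingers], ...]]. A call has 1 to 12 rows; each row is the pose to reach, as a shift and turn from the pose commanded when the call began, along the tool's axes at that moment; what a row does not reach only later rows make up. A row lasts 1/8 s, in which the tool goes at most 62.5 mm and 10.7 degrees, less where a joint would pass 70% of its speed; a pose out of reach is approached as far as the arm can. A call with a gripper value outside its range is refused whole. The fingers move at their own pace and stop on an object; "grip_force" is the grip in N (left out, the last holds). Time passes only in rows, so rows that repeat a pose let the fingers close. It gives the time, the measured TCP pose, the force and the opening at its end, in the units of the state.
- bot.observe(): the state, without advancing time (a new reading comes with each control period).
- cams.get_image(name): name is "scene" or "side" or "wrist"; returns (picture, depth): 420x560x3 uint8, blue, green, red; 420x560 float32, m along the optical axis (not along the pixel's ray), 0 where there is no reading.
- cams.get_calibration(name): a dict with "camera_matrix" (3x3 intrinsics, pixels), "distortion" ([k1, k2, p1, p2, k3] as OpenCV has them; the pictures are not rectified), "R" (3x3) and "t" (3): a world point X has camera coordinates R X + t. Camera axes: x right, y down, z forward; pixel columns grow to the right and rows downward; lengths in m; the calibration is good to about 2 mm. A picture is of the moment at which its call begins: read the wrist's pose just before it. get_calibration takes no time and is no camera call; for the wrist camera it gives the pose at the moment of the call.
- bot.finish_job(): hands the job in, once; it reports no verdict.
The state is a dict: "time_s": time; "joints": joint angles; "joint_vel": joint speeds; "effort": joint torques, N m; "eef_pos": TCP position; "ee_rot": TCP orientation; "wrist_force": force on the tool from outside, world axes, zero at the start; "torque": the same for the moment, N m; "width": opening from 0.0 (shut) to 1.0 (fully open).
Only numpy, scipy, OpenCV 4.12 (cv2) and the standard library are available. Lean on these libraries where they do the work, as an engineer would, in place of code of your own. Each camera call takes 0.05 s, during which the arm holds its last target.

## Working session

There is one attempt and no reset: what is moved stays moved. The work goes in short steps, Python scripts to look and compute and a tool call to move; the robot and the scene stay as the last step left them, time stands still between calls to the robot, and variables do not carry over. Pictures are saved under pics/ and viewed, and the job is handed in when it is done.

Besides the shell and the picture viewer there is one more tool, called after "Request:" by a JSON object that holds its "op" and its "data", one argument or row to a line. send_rows: Moves the arm, as the interface text tells. Its arguments: {"type":"object","properties":{"commands":{"type":"array","items":{"type":"array","items":{"type":"array","items":{"type":"number"}}}},"grip_force":{"type":"number"}},"required":["commands"]}

```bash
mkdir -p pics; ls; cat > h.py <<'E'
import numpy as np, cv2
from plant import bot, cams
np.set_printoptions(precision=4,suppress=True)
def snap(n,tag):
    c=cams.get_calibration(n); im,d=cams.get_image(n)
    cv2.imwrite(f'pics/{tag}.png',im); np.savez(f'pics/{tag}.npz',im=im,d=d,K=c['camera_matrix'],D=np.array(c['distortion']),R=c['R'],t=np.array(c['t']))
def load(tag): return np.load(f'pics/{tag}.npz')
def px2w(s,u,v,z=None):
    p=cv2.undistortPoints(np.array([[[u,v]]],float),s['K'],s['D'])[0,0]
    r=np.array([p[0],p[1],1.])
    C=-s['R'].T@s['t'].ravel(); dw=s['R'].T@r
    if z is None:
        vi,ui=int(round(v)),int(round(u)); zz=np.median(s['d'][vi-1:vi+2,ui-1:ui+2]); return C+dw*zz
    return C+dw*(z-C[2])/dw[2]
def w2px(s,X):
    rv,_=cv2.Rodrigues(s['R']); return cv2.projectPoints(np.array(X,float).reshape(-1,1,3),rv,s['t'].ravel(),s['K'],s['D'])[0].reshape(-1,2)
def cloud(s):
    h,w=s['d'].shape; u,v=np.meshgrid(np.arange(w),np.arange(h))
    p=cv2.undistortPoints(np.stack([u,v],-1).reshape(-1,1,2).astype(float),s['K'],s['D'])[:,0]
    z=s['d'].reshape(-1); P=np.c_[p*z[:,None],z]
    return ((P-s['t'].ravel())@s['R']).reshape(h,w,3)
def crop(tag,x0,y0,x1,y1,f):
    im=load(tag)['im'][y0:y1,x0:x1]; cv2.imwrite(f'pics/{tag}_c{x0}_{y0}.png',cv2.resize(im,None,fx=f,fy=f,interpolation=cv2.INTER_CUBIC))
def st():
    o=bot.observe(); print(round(o['time_s'],2),np.array(o['joints']),'p',np.array(o['eef_pos']),'F',np.array(o['wrist_force']),'T',np.array(o['torque']),'w',o['width']); print(np.array(o['ee_rot']))
E
python3 - <<'E'
from h import *
st()
for n in ('scene','side','wrist'): snap(n,n+'0')
st()
for n in ('scene','side','wrist'):
    c=cams.get_calibration(n); print(n,-np.array(c['R']).T@np.array(c['t']).ravel())
print(bot.tcp_to_grasp)
E
```

```text
pics
0.0 [-1.2152  0.522  -0.0363  1.6     0.0212  1.0211 -0.1128] p [0.258  0.5689 0.2307] F [ 0.1473  0.1635 -0.2646] T [-0.0547 -0.016   0.0643] w 1.0008562057501866
[[ 0.413   0.9107 -0.0004]
 [ 0.9107 -0.413  -0.0011]
 [-0.0012  0.0001 -1.    ]]
0.15 [-1.2152  0.5219 -0.0363  1.5998  0.0213  1.0211 -0.1128] p [0.2581 0.569  0.2309] F [-0.2358  0.1784  0.4518] T [ 0.0401 -0.0015 -0.0143] w 0.9992301748596244
[[ 0.413   0.9107 -0.0002]
 [ 0.9107 -0.413  -0.0008]
 [-0.0008  0.0001 -1.    ]]
scene [-0.428  -0.6265  0.8694]
side [-0.1571 -0.6662  0.5748]
wrist [0.1933 0.5979 0.373 ]
0.0187
```

View pics/scene0.png

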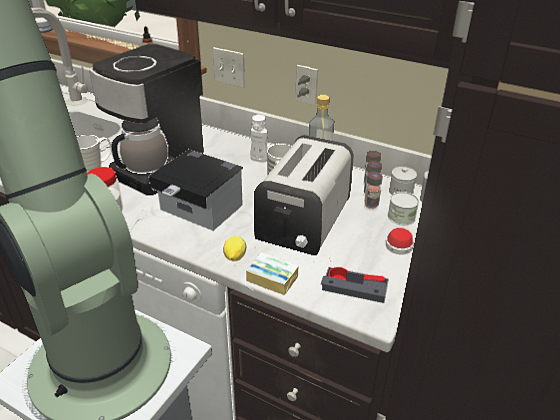

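View pics/side0.png

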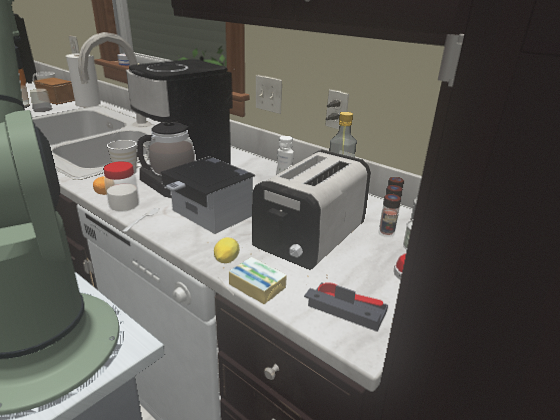

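View pics/wrist0.png

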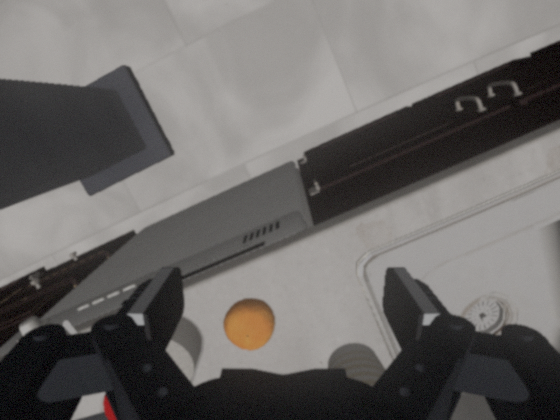

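```bash
python3 - <<'E'
from h import *
crop('scene0',140,135,260,235,6); crop('side0',155,150,265,240,6); crop('scene0',305,250,405,310,7); crop('side0',295,270,395,335,7)
E
```

```text
(no output)
```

View pics/scene0_c140_135.png

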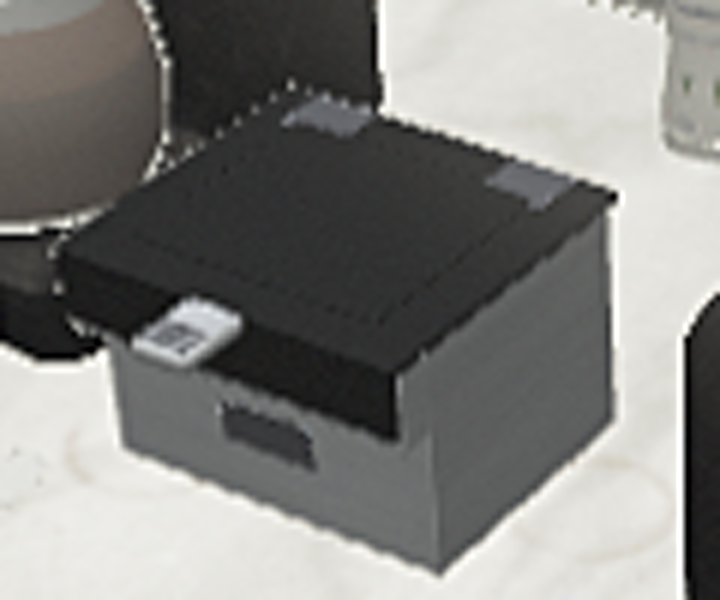

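View pics/side0_c155_150.png

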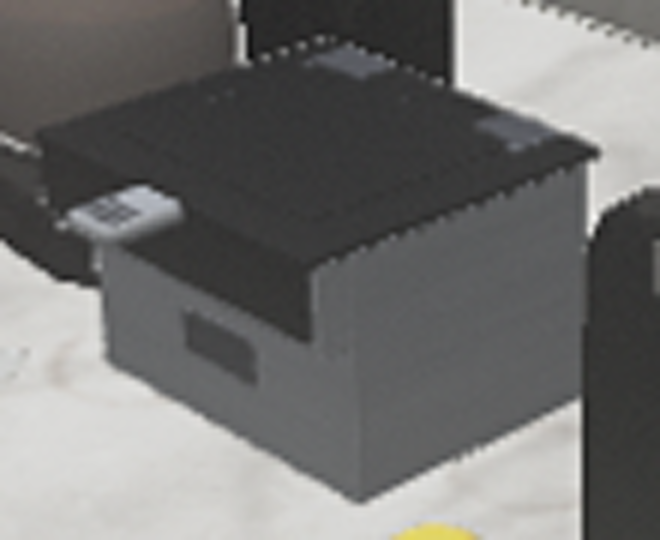

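View pics/scene0_c305_250.png

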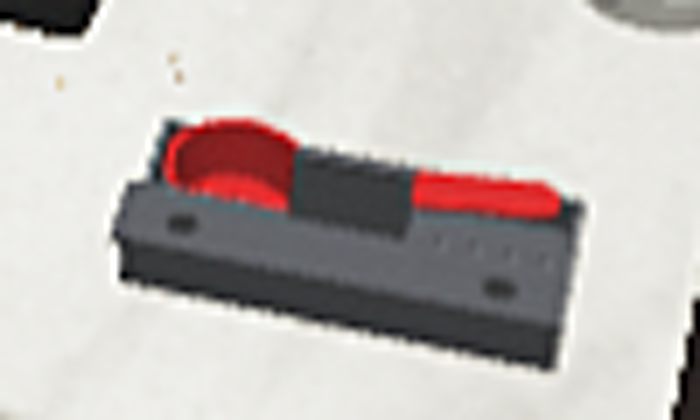

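View pics/side0_c295_270.png

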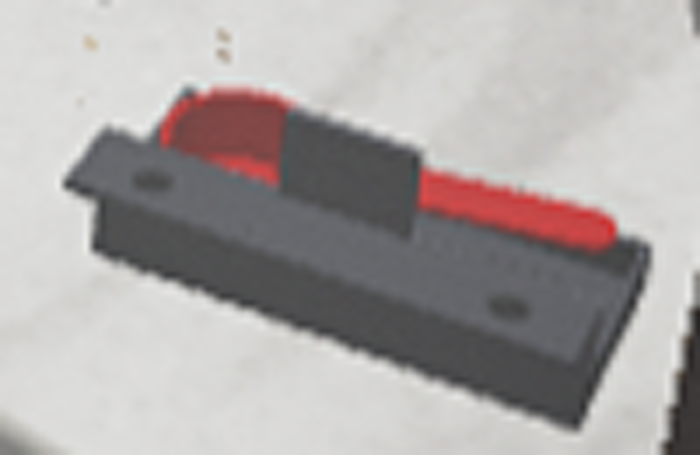

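```bash
cat > fit.py <<'E'
from h import *
from scipy.optimize import least_squares
def fit(obs,x0,dz=False):
    # obs: list of (snap,(X mm),(u,v))
    def T(p,X):
        c,s=np.cos(p[2]),np.sin(p[2]); X=np.array(X)/1000.
        return np.c_[p[0]+c*X[:,0]-s*X[:,1],p[1]+s*X[:,0]+c*X[:,1],X[:,2]+(p[3] if dz else 0)]
    def res(p):
        r=[]
        for s in set(id(o[0]) for o in obs):
            oo=[o for o in obs if id(o[0])==s]
            r.append(w2px(oo[0][0],T(p,[o[1] for o in oo]))-np.array([o[2] for o in oo]))
        return np.vstack(r).ravel()
    x0=list(x0)+([0] if dz else [])
    f=least_squares(res,x0,loss='soft_l1'); return f.x,res(f.x).reshape(-1,2)
E
python3 - <<'E'
from fit import *
class S(dict): pass
A=S(load('scene0')); B=S(load('side0'))
def a(x,y,f,u,v): return (x+(u+.5)/f-.5,y+(v+.5)/f-.5)
bs=[((-77,-90,0),438,575),((-77,90,0),122,447),((76,-90,0),613,420),((-83.5,-92,125),398,377),((-83.5,92,125),62,258),((81.5,-92,125),615,195)]
bd=[((-77,-90,0),360,502),((-77,90,0),108,358),((-83.5,-92,125),310,270),((-83.5,92,125),40,133),((81.5,-92,125),598,153)]
oa=[(A,X,a(140,135,6,u,v)) for X,u,v in bs]; ob=[(B,X,a(155,150,6,u,v)) for X,u,v in bd]
for o in (oa,ob,oa+ob):
    p,r=fit(o,(0.6,0.2,0)); print('bin',p,'\n',r.round(1).tolist())
ts=[((-45.5,50,44),183,223),((-45.5,-50,44),500,290),((-34,71,0),122,280),((-34,-71,0),553,370),((-34,19,72),297,150),((-34,-19,72),415,170),((-34,19,44),289,210),((-34,-19,44),408,238)]
td=[((-45.5,50,44),152,180),((-45.5,-50,44),510,307),((-34,71,0),95,250),((-34,-71,0),578,430),((-34,19,72),288,110),((-34,-19,72),420,155),((-34,-19,44),412,238),((-57,71,44),65,185),((-57,-71,44),575,362)]
oa=[(A,X,a(305,250,7,u,v)) for X,u,v in ts]; ob=[(B,X,a(295,270,7,u,v)) for X,u,v in td]
for o in (oa,ob,oa+ob):
    p,r=fit(o,(0.45,-0.3,0)); print('tray',p,'\n',r.round(1).tolist())
E
```

```text
bin [ 0.5282  0.1375 -0.0207] 
 [[-1.6, 3.7], [-2.8, 3.9], [1.7, 0.2], [0.9, -1.8], [-0.8, -2.7], [1.8, -1.5]]
bin [ 0.5257  0.1372 -0.0414] 
 [[-3.9, 3.4], [-3.6, 2.8], [0.4, -1.7], [0.7, -1.3], [2.3, -1.4]]
bin [ 0.5272  0.1377 -0.026 ] 
 [[-2.1, 3.9], [-3.0, 3.9], [1.5, 0.5], [0.4, -1.6], [-1.1, -2.7], [1.6, -1.3], [-2.8, 3.1], [-3.5, 2.9], [1.6, -2.0], [0.9, -1.2], [2.6, -1.9]]
tray [ 0.4545 -0.349   0.2181] 
 [[0.2, -0.7], [0.1, -0.9], [-0.3, 0.2], [0.3, 0.4], [-0.2, -0.3], [0.2, 0.4], [-0.1, 0.6], [-0.1, 0.1]]
tray [ 0.4514 -0.3482  0.2235] 
 [[0.2, -0.2], [0.0, -0.3], [-0.6, 0.6], [0.2, 0.6], [-0.4, -0.0], [0.3, 0.1], [-0.3, 0.2], [0.1, -1.1], [0.3, -0.2]]
tray [ 0.4525 -0.3486  0.2181] 
 [[-0.3, -0.2], [-0.5, -0.4], [-0.9, 0.6], [-0.1, 0.9], [-0.8, 0.2], [-0.3, 0.8], [-0.7, 1.1], [-0.6, 0.6], [0.7, -0.5], [0.4, -0.5], [-0.1, 0.2], [0.6, 0.5], [0.1, -0.3], [0.7, -0.1], [0.1, -0.0], [0.6, -1.4], [0.6, -0.4]]
```

```bash
python3 - <<'E'
from fit import *
for tag,x,y,bs in (('scene0',140,135,[('front bot',438,565),('FB right',430,500),('front mid',270,500),('frontleft bot',130,440),('side mid',530,400),('side bot rear',600,415),('lid FR',390,365),('lid FL',75,255),('lidRR',600,197),('lid mid',300,250),('tab',185,325),('lip',300,370)]),('side0',155,150,[('front bot',355,490),('front mid',200,400),('frontleft bot',115,355),('side mid',450,350),('lid FR',305,262),('lid FL',50,137),('lidRR',585,155),('lid mid',300,150),('tab',140,205),('lip',250,280)])):
    s=dict(load(tag))
    for n,u,v in bs: print(tag,n,px2w(s,x+(u+.5)/6-.5,y+(v+.5)/6-.5))
E
```

```text
scene0 front bot [0.4593 0.0502 0.0104]
scene0 FB right [0.4588 0.0514 0.0452]
scene0 front mid [0.4605 0.1409 0.011 ]
scene0 frontleft bot [0.4643 0.2223 0.0123]
scene0 side mid [0.5293 0.0465 0.056 ]
scene0 side bot rear [0.5864 0.0481 0.0124]
scene0 lid FR [0.4415 0.0531 0.1243]
scene0 lid FL [0.4426 0.2182 0.1246]
scene0 lidRR [0.5935 0.0484 0.1253]
scene0 lid mid [0.4906 0.1347 0.127 ]
scene0 tab [0.4197 0.1405 0.1275]
scene0 lip [0.4344 0.0944 0.1119]
side0 front bot [0.4581 0.0531 0.009 ]
side0 front mid [0.4611 0.1584 0.0108]
side0 frontleft bot [0.462  0.2201 0.0104]
side0 side mid [0.5119 0.0501 0.0562]
side0 lid FR [0.4378 0.0526 0.1229]
side0 lid FL [0.4426 0.2242 0.1232]
side0 lidRR [0.5899 0.0452 0.1234]
side0 lid mid [0.503  0.1305 0.1268]
side0 tab [0.4211 0.1342 0.1269]
side0 lip [0.4358 0.0852 0.1045]
```

```bash
python3 - <<'E'
from fit import *
A=dict(load('scene0')); B=dict(load('side0'))
def a(x,y,f,u,v): return (x+(u+.5)/f-.5,y+(v+.5)/f-.5)
for fx in (-60,-58,-62):
  bs=[((fx,-90,0),438,575),((fx,90,0),122,447),((76,-90,0),613,420),((-83.5,-92,125),398,377),((-83.5,92,125),62,258),((81.5,-92,125),615,195)]
  bd=[((fx,-90,0),360,502),((fx,90,0),108,358),((-83.5,-92,125),310,270),((-83.5,92,125),40,133),((81.5,-92,125),598,153)]
  bs+=[((-121.5,-15,125),195,362),((-121.5,15,125),135,348)]
  bd+=[((-121.5,-15,125),115,238),((-121.5,15,125),65,215)]
  oa=[(A,X,a(140,135,6,u,v)) for X,u,v in bs]; ob=[(B,X,a(155,150,6,u,v)) for X,u,v in bd]
  for o in (oa,ob,oa+ob):
    p,r=fit(o,(0.6,0.2,0)); print('bin',fx,p,abs(r).mean().round(2),'\n',r.round(1).tolist())
E
```

```text
bin -60 [ 0.5228  0.138  -0.0035] 0.92 
 [[1.6, 1.1], [-0.1, 2.1], [0.4, 0.7], [0.4, -1.0], [-2.3, -1.4], [0.5, -1.1], [-0.7, 0.2], [-0.4, -0.9]]
bin -60 [ 0.5199  0.1351 -0.0304] 0.79 
 [[0.7, 2.1], [0.1, 1.9], [-0.3, -0.7], [-0.8, -0.2], [1.4, -0.7], [-0.8, -0.6], [0.1, -0.6]]
bin -60 [ 0.5214  0.1371 -0.0158] 0.94 
 [[1.1, 1.6], [-0.1, 2.2], [0.5, 1.3], [-0.3, -0.5], [-2.4, -1.3], [0.6, -0.5], [-1.3, 0.5], [-0.9, -0.7], [1.2, 1.5], [-0.0, 1.8], [0.4, -1.2], [-0.9, -0.3], [1.3, -1.4], [-0.3, -0.9], [0.5, -0.8]]
bin -58 [ 0.5223  0.1381 -0.001 ] 0.9 
 [[2.0, 0.7], [0.2, 1.8], [0.3, 0.7], [0.3, -0.9], [-2.4, -1.2], [0.3, -1.1], [-0.8, 0.4], [-0.5, -0.7]]
bin -58 [ 0.5195  0.1357 -0.026 ] 0.82 
 [[1.2, 1.7], [0.4, 1.7], [-0.3, -0.7], [-1.1, -0.1], [1.1, -0.8], [-1.0, -0.6], [-0.0, -0.5]]
bin -58 [ 0.5209  0.1374 -0.012 ] 0.93 
 [[1.5, 1.2], [0.1, 1.9], [0.3, 1.3], [-0.3, -0.4], [-2.6, -1.2], [0.4, -0.5], [-1.4, 0.6], [-1.0, -0.6], [1.7, 1.2], [0.3, 1.6], [0.4, -1.1], [-1.2, -0.2], [1.1, -1.4], [-0.4, -0.8], [0.4, -0.7]]
bin -62 [ 0.5232  0.1378 -0.0059] 0.97 
 [[1.2, 1.5], [-0.4, 2.3], [0.6, 0.7], [0.4, -1.0], [-2.1, -1.5], [0.7, -1.1], [-0.7, 0.2], [-0.3, -1.0]]
bin -62 [ 0.5202  0.1345 -0.0335] 0.78 
 [[0.2, 2.4], [-0.2, 2.1], [-0.2, -0.7], [-0.5, -0.2], [1.7, -0.6], [-0.7, -0.6], [0.3, -0.6]]
bin -62 [ 0.5218  0.1367 -0.0191] 0.98 
 [[0.7, 2.0], [-0.4, 2.4], [0.7, 1.4], [-0.2, -0.5], [-2.2, -1.4], [0.8, -0.4], [-1.2, 0.4], [-0.8, -0.8], [0.7, 1.8], [-0.4, 1.9], [0.5, -1.2], [-0.6, -0.4], [1.5, -1.3], [-0.2, -0.9], [0.7, -0.8]]
```

```bash
python3 - <<'E'
from fit import *
for tag in('scene0','side0'):
    s=dict(load(tag)); P=cloud(s); ok=(s['d']>0)
    m=ok&(P[...,2]>.40)&(P[...,0]>.45)&(P[...,1]>-.45)
    v,u=np.nonzero(m); Q=P[m]
    print(tag,m.sum(), Q.min(0),Q.max(0))
    for y0 in np.arange(-.45,.5,.1):
        k=(Q[:,1]>y0)&(Q[:,1]<y0+.1)
        for z0 in (.45,.5,.55,.6,.7):
            kk=k&(Q[:,2]>z0)&(Q[:,2]<z0+.05)
            if kk.sum()>5: print('y%.2f z%.2f n%d x %s'%(y0,z0,kk.sum(),np.percentile(Q[kk,0],[0,2,10,50,90]).round(3)))
for u,v in((265,5),(290,8),(300,30),(420,60),(230,5),(150,18),(350,40)):
    print(u,v,px2w(dict(load('scene0')),u,v))
E
```

```text
scene0 12472 [ 0.5856 -0.4314  0.4753] [0.646  0.3841 0.6146]
y-0.45 z0.45 n292 x [0.615 0.617 0.619 0.638 0.641]
y-0.45 z0.50 n1060 x [0.612 0.614 0.615 0.618 0.62 ]
y-0.45 z0.55 n1074 x [0.611 0.615 0.616 0.621 0.626]
y-0.45 z0.60 n192 x [0.614 0.615 0.616 0.62  0.625]
y-0.35 z0.45 n346 x [0.614 0.617 0.62  0.639 0.642]
y-0.35 z0.50 n1209 x [0.609 0.614 0.616 0.618 0.621]
y-0.35 z0.55 n1190 x [0.614 0.616 0.618 0.622 0.626]
y-0.35 z0.60 n10 x [0.619 0.619 0.619 0.621 0.623]
y-0.25 z0.45 n310 x [0.614 0.617 0.62  0.639 0.642]
y-0.25 z0.50 n1092 x [0.611 0.614 0.616 0.618 0.621]
y-0.25 z0.55 n752 x [0.614 0.617 0.619 0.623 0.627]
y-0.15 z0.45 n274 x [0.615 0.618 0.621 0.639 0.642]
y-0.15 z0.50 n935 x [0.591 0.607 0.615 0.618 0.621]
y-0.15 z0.55 n425 x [0.586 0.588 0.614 0.62  0.627]
y-0.05 z0.45 n267 x [0.616 0.618 0.622 0.639 0.642]
y-0.05 z0.50 n888 x [0.59  0.607 0.615 0.618 0.628]
y-0.05 z0.55 n133 x [0.586 0.588 0.591 0.617 0.63 ]
y0.05 z0.45 n223 x [0.616 0.618 0.621 0.639 0.642]
y0.05 z0.50 n681 x [0.611 0.614 0.615 0.617 0.62 ]
y0.15 z0.45 n203 x [0.614 0.616 0.619 0.638 0.64
[... 769 characters left out ...]
.618 0.638 0.64 ]
y-0.05 z0.50 n590 x [0.613 0.614 0.615 0.617 0.625]
y0.05 z0.45 n338 x [0.615 0.615 0.617 0.638 0.64 ]
y0.05 z0.50 n412 x [0.613 0.614 0.615 0.617 0.619]
y0.15 z0.45 n292 x [0.611 0.614 0.616 0.637 0.64 ]
y0.15 z0.50 n288 x [0.612 0.613 0.614 0.616 0.618]
y0.25 z0.45 n254 x [0.614 0.614 0.616 0.636 0.638]
y0.25 z0.50 n187 x [0.613 0.614 0.614 0.616 0.618]
y0.35 z0.45 n60 x [0.616 0.617 0.632 0.637 0.639]
y0.35 z0.50 n18 x [0.614 0.614 0.615 0.616 0.618]
265 5 [ 0.6192 -0.0163  0.5465]
290 8 [ 0.6169 -0.0793  0.5494]
300 30 [ 0.6168 -0.1049  0.5065]
420 60 [ 0.637  -0.3681  0.4831]
230 5 [0.6175 0.0743 0.5344]
150 18 [-0.428  -0.6265  0.8694]
350 40 [ 0.6194 -0.2206  0.5036]
```

Request:
{"op": "send_rows", "data": {
  "commands": [
    [[-347,280,0,65.6,0],[-347,280,0,65.6,0],[-347,280,0,65.6,0],[-347,280,0,65.6,0],[-347,280,0,65.6,0],[-347,280,0,65.6,0],[-347,280,0,65.6,0],[-347,280,0,65.6,0],[-347,280,0,65.6,0],[-347,280,0,65.6,0]]
  ],
  "grip_force": 60
}}

```text
time_s: 1.4
eef_pos: [0.3697, 0.1386, 0.2312]
ee_rot: [[1.0, 0.002, -0.0], [0.002, -1.0, 0.0], [-0.0, -0.0, -1.0]]
wrist_force: [0.0, 0.0, 0.4]
width: 0.001
```

```bash
python3 - <<'E'
from h import *
st()
for n in ('scene','side','wrist'): snap(n,n+'1')
E
```

```text
1.4 [-0.8313  0.1563  0.3634  2.1753 -0.0757  0.8216 -0.4185] p [0.3697 0.1386 0.2312] F [0.0471 0.0192 0.351 ] T [-0.0345  0.0234  0.0211] w 0.0007391984336436462
[[ 1.      0.0018 -0.0001]
 [ 0.0018 -1.      0.    ]
 [-0.0001 -0.     -1.    ]]
```

View pics/scene1.png

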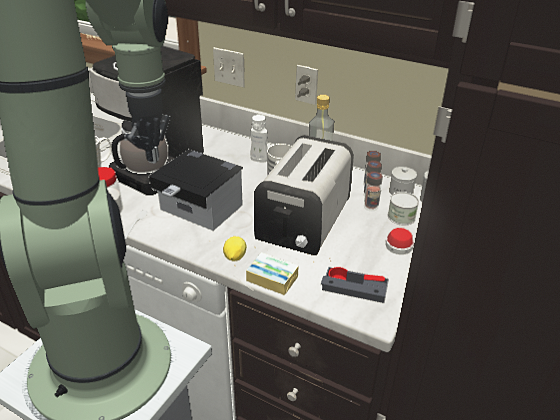

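View pics/side1.png

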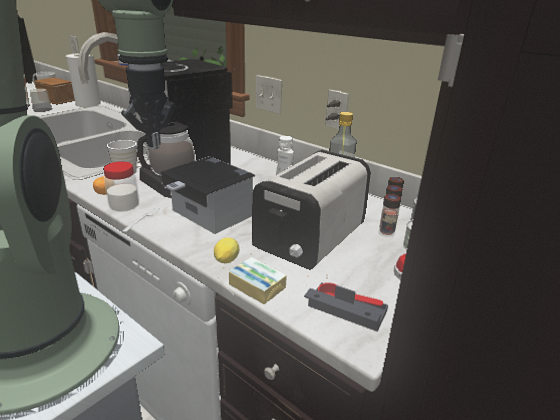

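View pics/wrist1.png

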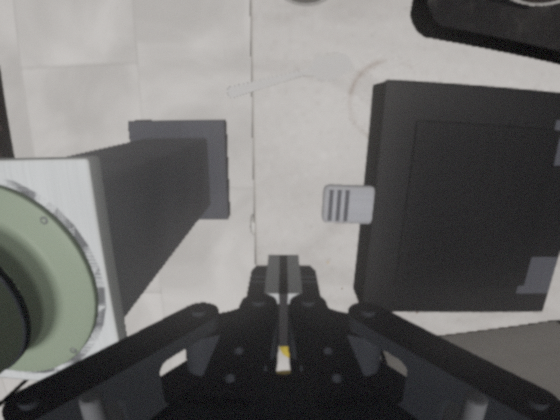

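```bash
python3 - <<'E'
from fit import *
crop('wrist1',310,60,560,330,3); crop('side1',95,0,215,170,5)
for tag in('scene1','side1'):
    s=dict(load(tag)); P=cloud(s); ok=(s['d']>0)
    r=np.hypot(P[...,0]-.3697,P[...,1]-.1386)
    for z0 in np.arange(.2,.7,.02):
        m=ok&(r<.12)&(abs(P[...,2]-z0)<.01)
        if m.sum()>5:
            Q=P[m]; print(tag,'z-tcp %.2f'%(z0-.231),m.sum(),'x',(np.percentile(Q[:,0],[1,99])-.3697).round(3),'y',(np.percentile(Q[:,1],[1,99])-.1386).round(3))
E
```

```text
scene1 z-tcp 0.01 69 x [-0.014  0.015] y [-0.013  0.009]
scene1 z-tcp 0.03 99 x [-0.015  0.014] y [-0.013  0.008]
scene1 z-tcp 0.05 163 x [-0.037  0.034] y [-0.016  0.012]
scene1 z-tcp 0.07 256 x [-0.053  0.049] y [-0.018  0.013]
scene1 z-tcp 0.09 367 x [-0.063  0.059] y [-0.02   0.011]
scene1 z-tcp 0.11 278 x [-0.05   0.037] y [-0.021  0.008]
scene1 z-tcp 0.13 189 x [-0.039  0.016] y [-0.038  0.018]
scene1 z-tcp 0.15 300 x [-0.039  0.019] y [-0.039  0.019]
scene1 z-tcp 0.17 373 x [-0.037  0.023] y [-0.039  0.023]
scene1 z-tcp 0.19 254 x [-0.047  0.026] y [-0.048  0.029]
scene1 z-tcp 0.21 419 x [-0.047  0.025] y [-0.048  0.028]
scene1 z-tcp 0.23 422 x [-0.045  0.024] y [-0.046  0.024]
scene1 z-tcp 0.25 442 x [-0.046  0.023] y [-0.047  0.024]
scene1 z-tcp 0.27 425 x [-0.048  0.018] y [-0.052  0.025]
scene1 z-tcp 0.29 554 x [-0.059  0.042] y [-0.065  0.031]
scene1 z-tcp 0.31 556 x [-0.076  0.04 ] y [-0.072  0.024]
scene1 z-tcp 0.33 613 x [-0.093  0.045] y [-0.08   0.018]
scene1 z-tcp 0.35 750 x [-0.1   0.04] y [-0.084  0.012]
scene1 z-tcp 0.37 567 x [-0.113  0.022] y [-0.084  0.01 ]
sc
[... 264 characters left out ...]
y [-0.017  0.015]
side1 z-tcp 0.09 472 x [-0.062  0.058] y [-0.019  0.012]
side1 z-tcp 0.11 378 x [-0.046  0.038] y [-0.019  0.008]
side1 z-tcp 0.13 273 x [-0.039  0.024] y [-0.037  0.011]
side1 z-tcp 0.15 370 x [-0.039  0.024] y [-0.038  0.015]
side1 z-tcp 0.17 413 x [-0.038  0.027] y [-0.038  0.02 ]
side1 z-tcp 0.19 390 x [-0.048  0.031] y [-0.047  0.017]
side1 z-tcp 0.21 514 x [-0.048  0.031] y [-0.047  0.014]
side1 z-tcp 0.23 530 x [-0.046  0.03 ] y [-0.046  0.016]
side1 z-tcp 0.25 561 x [-0.047  0.03 ] y [-0.046  0.018]
side1 z-tcp 0.27 626 x [-0.049  0.034] y [-0.054  0.032]
side1 z-tcp 0.29 773 x [-0.06   0.054] y [-0.064  0.031]
side1 z-tcp 0.31 24 x [-0.032  0.01 ] y [-0.066 -0.05 ]
```

View pics/wrist1_c310_60.png

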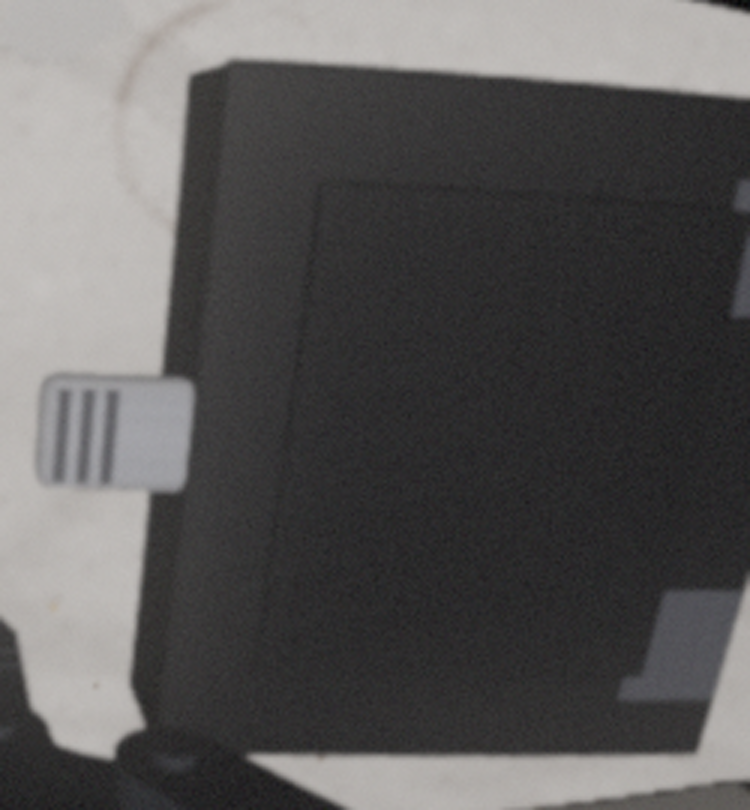

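View pics/side1_c95_0.png

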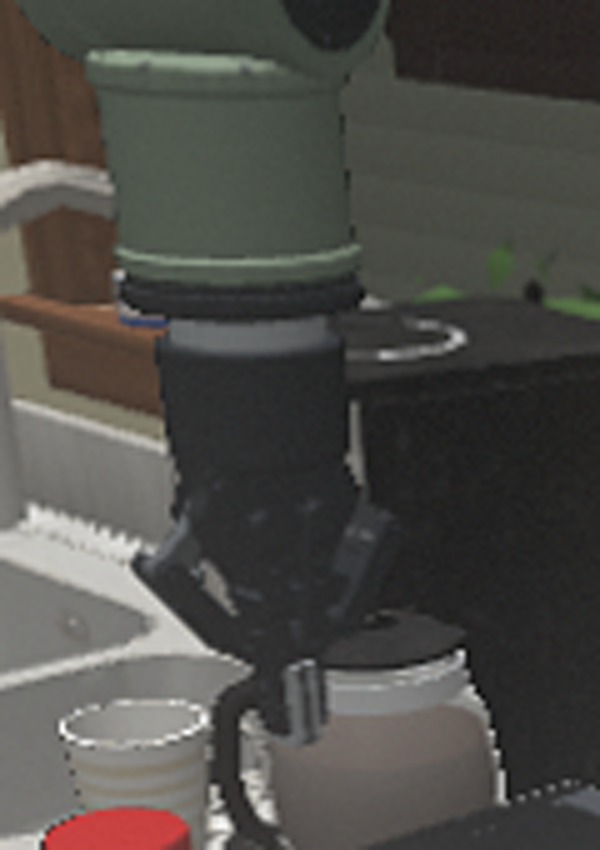

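```bash
python3 - <<'E'
from fit import *
W=dict(load('wrist1'))
def a(u,v): return (310+(u+.5)/3-.5,60+(v+.5)/3-.5)
for d in (81,87,84):
  bs=[((-83.5,92,125),232,62),((81.5,-92,125),697,752),((-83.5,92,d),190,75),((-83.5,-92,d),133,685),((-121.5,0,125),38,432)]
  o=[(W,X,a(u,v)) for X,u,v in bs]
  p,r=fit(o,(0.52,0.137,0)); print(d,p,r.round(1).tolist())
  p,r=fit(o,(0.52,0.137,0),True); print(d,p,r.round(1).tolist())
for n,u,v in(('lid',400,400),('lid2',600,300),('tab',150,430),('edge',240,70)): print(n,px2w(W,*a(u,v)))
E
```

```text
81 [ 0.5227  0.136  -0.0305] [[0.1, -0.6], [1.3, 3.0], [-1.6, -0.5], [-2.3, -0.8], [1.7, 2.4]]
81 [ 0.5241  0.1362 -0.0281 -0.0038] [[0.2, -0.1], [0.2, 0.3], [-1.3, -0.2], [-1.3, -2.7], [3.0, 1.2]]
87 [ 0.5223  0.1369 -0.0304] [[-0.4, -2.0], [1.1, 2.2], [-0.2, -2.2], [-1.4, 1.5], [1.2, 1.2]]
87 [ 0.5238  0.1363 -0.0278 -0.0042] [[-0.4, -0.2], [-0.3, -0.1], [0.0, -0.7], [-0.5, 0.1], [2.6, 1.0]]
84 [ 0.5225  0.1364 -0.0309] [[-0.1, -1.3], [1.2, 2.7], [-0.8, -1.3], [-1.9, 0.4], [1.5, 1.8]]
84 [ 0.524   0.1362 -0.0278 -0.0038] [[-0.0, -0.1], [0.1, 0.3], [-0.6, -0.4], [-0.9, -1.2], [2.8, 1.2]]
lid [0.4909 0.1505 0.1261]
lid2 [0.54   0.1765 0.1259]
tab [0.4282 0.142  0.1244]
edge [0.444  0.2284 0.1249]
```

Request:
{"op": "send_rows", "data": {
  "commands": [
    [[5,-1.5,60,1.6,0],[8,-1.5,120,1.6,0],[10,-1.5,129,1.6,0],[10,-1.5,129,1.6,0],[12,-1.5,129,1.6,0],[14,-1.5,129,1.6,0],[16,-1.5,129,1.6,0],[18,-1.5,129,1.6,0],[18,-1.5,129,1.6,0]]
  ]
}}

```text
time_s: 2.68
eef_pos: [0.386, 0.1391, 0.1024]
ee_rot: [[1.0, -0.027, -0.004], [-0.027, -1.0, -0.0], [-0.003, 0.0, -1.0]]
wrist_force: [-13.3, 3.0, 11.3]
width: 0.002
```

```bash
python3 - <<'E'
from h import *
st()
snap('side','side2')
st()
crop('side2',120,100,240,210,6)
E
```

```text
2.67 [-0.7089  0.4364  0.2769  2.2598 -0.2575  0.4769 -0.2539] p [0.386  0.1391 0.1024] F [-13.3067   3.0479  11.289 ] T [0.5382 2.5718 0.0159] w 0.001772493440491603
[[ 0.9996 -0.0272 -0.0035]
 [-0.0272 -0.9996 -0.0002]
 [-0.0035  0.0003 -1.    ]]
2.73 [-0.7089  0.4363  0.2769  2.2599 -0.2575  0.4768 -0.2539] p [0.386  0.1391 0.1024] F [-12.7422   2.5032  10.5902] T [0.5075 2.5676 0.0159] w 0.0017995364311023088
[[ 0.9996 -0.0272 -0.0035]
 [-0.0272 -0.9996 -0.0002]
 [-0.0035  0.0003 -1.    ]]
```

View pics/side2_c120_100.png

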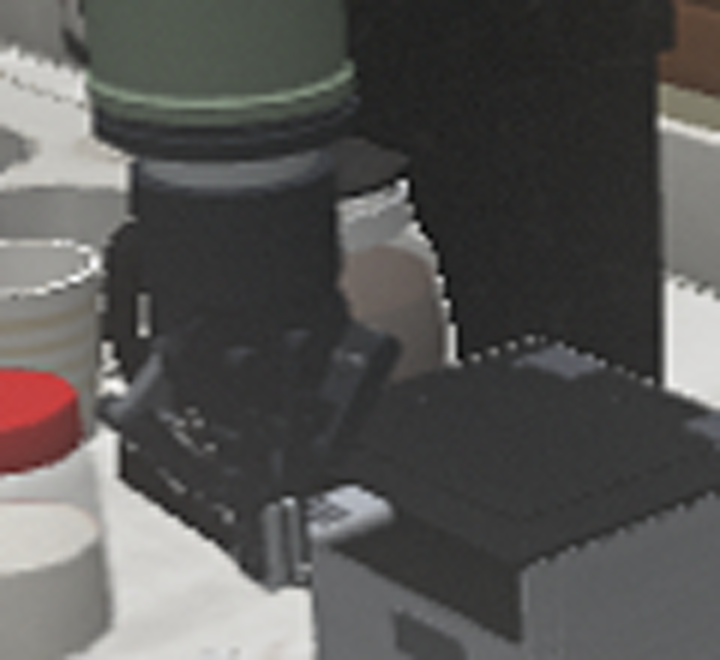

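Request:
{"op": "send_rows", "data": {
  "commands": [
    [[1,0,-4,0,0],[1.5,0,-10,0,0],[2,0,-20,0,0],[3,0,-30,0,0],[4.5,0,-40,0,0],[6.5,0,-50,0,0],[9,0,-59,0,0],[9,0,-59,0,0]]
  ],
  "grip_force": 100
}}

```text
time_s: 3.72
eef_pos: [0.3938, 0.1387, 0.1613]
ee_rot: [[1.0, -0.027, -0.006], [-0.027, -1.0, -0.001], [-0.006, 0.001, -1.0]]
wrist_force: [-19.9, 4.6, 3.9]
width: 0.001
```

```bash
python3 - <<'E'
from h import *
st()
snap('side','side3')
crop('side3',120,60,240,210,5)
E
```

```text
3.73 [-0.7617  0.3276  0.3464  2.1977 -0.1852  0.6484 -0.3105] p [0.3938 0.1387 0.1613] F [-19.8778   4.5992   3.8918] T [0.8505 4.0381 0.0425] w 0.000544885751406075
[[ 0.9996 -0.027  -0.0059]
 [-0.027  -0.9996 -0.0006]
 [-0.0059  0.0007 -1.    ]]
```

View pics/side3_c120_60.png

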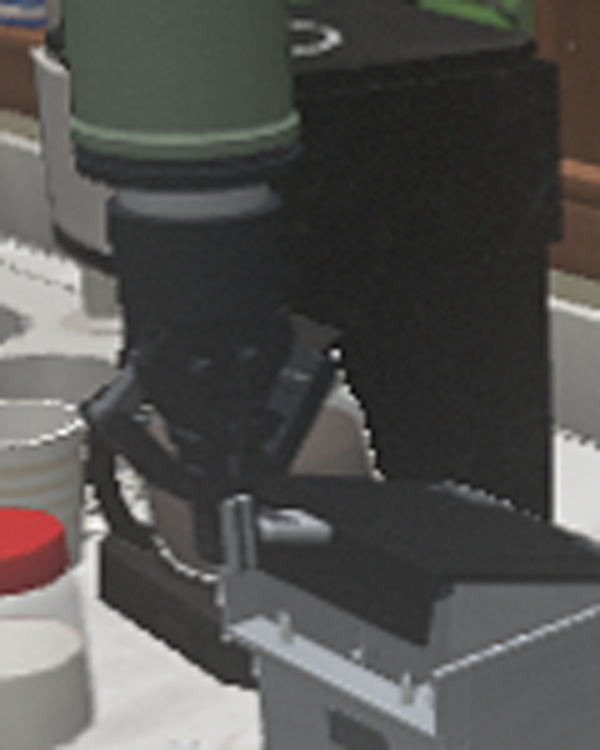

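Request:
{"op": "send_rows", "data": {
  "commands": [
    [[2.5,0,-9.5,0,0],[5.5,0,-19,0,0],[9.5,0,-28,0,0],[13.5,0,-37,0,0],[18,0,-46,0,0],[23.5,0,-54.5,0,0],[29,0,-63,0,0],[35,0,-71,0,0],[41.5,0,-78.5,0,0],[48,0,-86,0,0],[48,0,-86,0,0]]
  ]
}}

```text
time_s: 5.15
eef_pos: [0.4445, 0.1374, 0.248]
ee_rot: [[1.0, -0.028, -0.001], [-0.028, -1.0, 0.0], [-0.001, -0.0, -1.0]]
wrist_force: [-8.3, 0.2, 6.6]
width: 0.002
```

```bash
python3 - <<'E'
from h import *
st()
snap('side','side4')
crop('side4',120,30,240,180,5)
E
```

```text
5.15 [-0.7534  0.2607  0.3971  1.9995 -0.1279  0.9054 -0.3172] p [0.4445 0.1374 0.248 ] F [-8.3324  0.2334  6.6365] T [0.033  1.6574 0.0297] w 0.0020344623607546574
[[ 0.9996 -0.0281 -0.0008]
 [-0.0281 -0.9996  0.0004]
 [-0.0008 -0.0004 -1.    ]]
```

View pics/side4_c120_30.png

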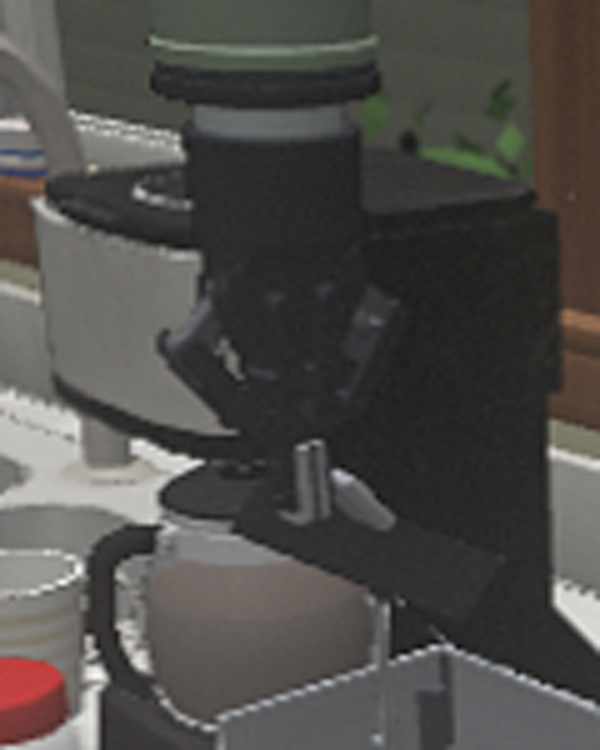

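Request:
{"op": "send_rows", "data": {
  "commands": [
    [[7,0,-7,0,0],[14.5,0,-13.5,0,0],[22.5,0,-20,0,0],[30.5,0,-26,0,0],[39,0,-31,0,0],[47.5,0,-36,0,0],[56,0,-40,0,0],[65,0,-44,0,0],[65,0,-44,0,0]]
  ]
}}

```text
time_s: 6.32
eef_pos: [0.5104, 0.1355, 0.2913]
ee_rot: [[1.0, -0.028, 0.0], [-0.028, -1.0, -0.0], [0.0, 0.0, -1.0]]
wrist_force: [-1.2, 0.3, 0.0]
width: -0.002
```

```bash
python3 - <<'E'
from h import *
st()
snap('side','side5')
snap('scene','scene5')
crop('side5',130,0,270,150,5)
s=dict(load('side5'));
E
```

```text
6.33 [-0.6912  0.3224  0.4139  1.7966 -0.1469  1.0525 -0.2516] p [0.5104 0.1355 0.2913] F [-1.2103  0.3377  0.0094] T [ 0.0333  0.1588 -0.0113] w -0.0015004073655252822
[[ 0.9996 -0.0282  0.0003]
 [-0.0282 -0.9996 -0.0002]
 [ 0.0003  0.0002 -1.    ]]
```

View pics/side5_c130_0.png

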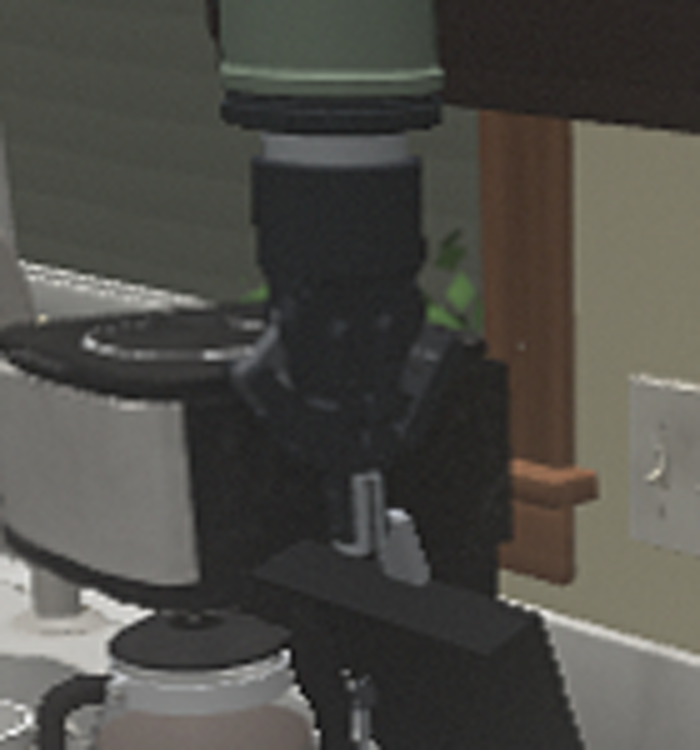

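View pics/scene5.png

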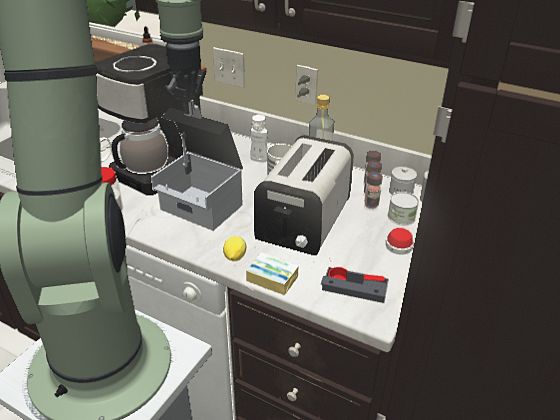

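Request:
{"op": "send_rows", "data": {
  "commands": [
    [[0,0,0,0,8],[0,0,1,0,16],[0,0,2,0,24],[0,0,3,0,32],[0,0,4,0,40],[0,0,5,0,48],[0,0,6,0,56],[0,0,7,0,64],[0,0,8,0,72],[0,0,8,0,80],[0,0,8,0,85],[0,0,8,0,85]]
  ]
}}

```text
time_s: 7.92
eef_pos: [0.5098, 0.1356, 0.2833]
ee_rot: [[1.0, -0.028, 0.0], [-0.028, -1.0, 0.0], [0.0, -0.0, -1.0]]
wrist_force: [-0.9, 0.8, 0.0]
width: 0.994
```

```bash
python3 - <<'E'
from h import *
st()
snap('side','side6')
snap('scene','scene6')
crop('side6',130,0,270,150,5)
crop('scene6',140,0,260,150,5)
E
```

```text
7.92 [-0.6891  0.3298  0.4115  1.8086 -0.1513  1.034  -0.2478] p [0.5098 0.1356 0.2833] F [-0.8607  0.7628  0.0326] T [-0.0131  0.0356 -0.0255] w 0.9941873976954781
[[ 0.9996 -0.028   0.0001]
 [-0.028  -0.9996  0.    ]
 [ 0.0001 -0.     -1.    ]]
```

View pics/side6_c130_0.png

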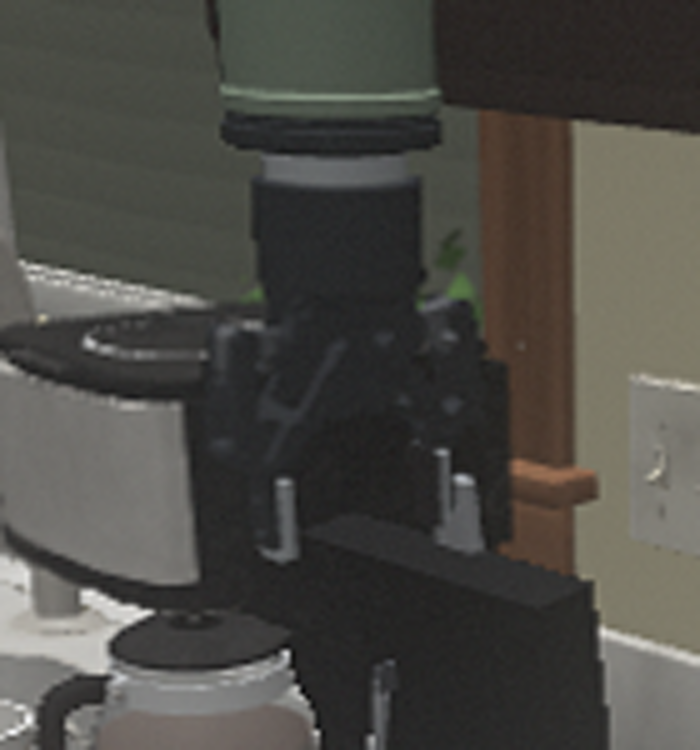

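View pics/scene6_c140_0.png

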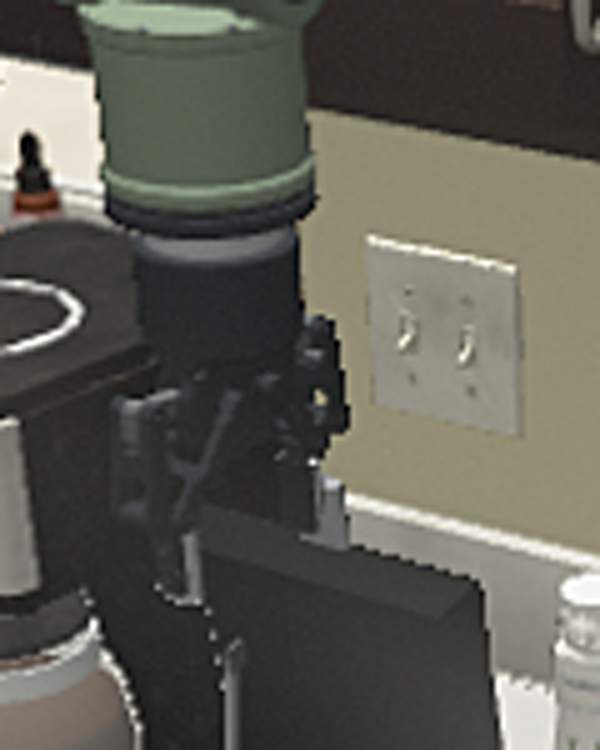

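Request:
{"op": "send_rows", "data": {
  "commands": [
    [[4,0,1,0,85],[8,0,2,0,85],[12,0,4,0,85],[16,0,5,0,85],[20,0,7,0,85],[23,0,8,0,85],[26,0,10,0,85],[26,0,10,0,85]]
  ]
}}

```text
time_s: 9.02
eef_pos: [0.5359, 0.1348, 0.2731]
ee_rot: [[1.0, -0.028, -0.0], [-0.028, -1.0, -0.0], [-0.0, 0.0, -1.0]]
wrist_force: [-0.9, -0.2, 0.2]
width: 0.996
```

```bash
python3 - <<'E'
from h import *
st()
snap('side','side7')
snap('scene','scene7')
crop('side7',130,0,270,150,5)
crop('scene7',140,0,260,150,5)
for t in('side7','scene7'):
    s=dict(load(t));P=cloud(s);ok=s['d']>0
    m=ok&(P[...,2]>.2)&(P[...,2]<.28)&(P[...,0]>.5)&(P[...,0]<.62)&(P[...,1]<.1)&(P[...,1]>.05)
    Q=P[m];print(t,len(Q)); 
    if len(Q)>20: 
        k=np.polyfit(Q[:,2],Q[:,0],1);print(k, 'q est',np.pi/2+np.arctan(k[0]))
E
```

```text
9.03 [-0.6554  0.3853  0.4072  1.7597 -0.1741  1.0324 -0.2132] p [0.5359 0.1348 0.2731] F [-0.8813 -0.2352  0.2381] T [-0.0282 -0.0182  0.0032] w 0.995866459737719
[[ 0.9996 -0.028  -0.0002]
 [-0.028  -0.9996 -0.0002]
 [-0.0002  0.0002 -1.    ]]
side7 379
[-0.0336  0.6023] q est 1.5372414098986722
scene7 348
[-0.0172  0.5994] q est 1.5536461200598102
```

View pics/side7_c130_0.png

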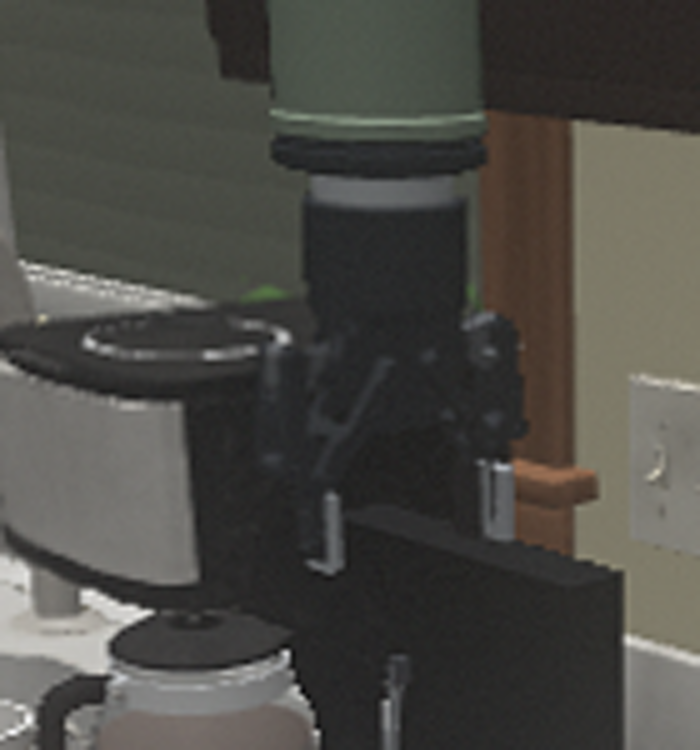

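View pics/scene7_c140_0.png

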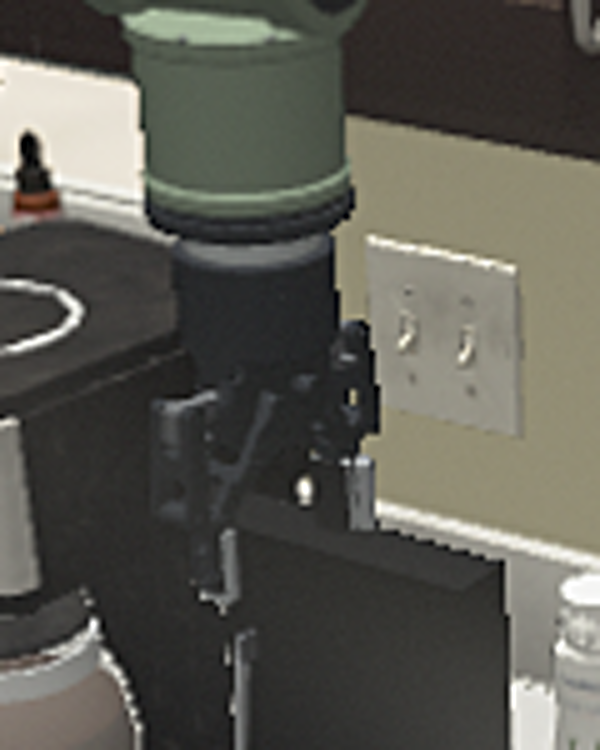

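Request:
{"op": "send_rows", "data": {
  "commands": [
    [[1,0,2,0,85],[2,0,4,0,85],[2,0,5,0,85],[2,0,5,0,85]]
  ]
}}

```text
time_s: 9.62
eef_pos: [0.5392, 0.1349, 0.2699]
ee_rot: [[1.0, -0.028, 0.004], [-0.028, -1.0, 0.001], [0.004, -0.001, -1.0]]
wrist_force: [-2.6, -1.1, 20.3]
width: 0.998
```

Request:
{"op": "send_rows", "data": {
  "commands": [
    [[1,0,-1.2,0,85],[3,0,-1.2,0,85],[5,0,-1.2,0,85],[7,0,-1.2,0,85],[9,0,-1.2,0,85],[9,0,-1.2,0,85]]
  ]
}}

```text
time_s: 10.38
eef_pos: [0.5479, 0.1346, 0.2706]
ee_rot: [[1.0, -0.028, 0.003], [-0.028, -1.0, 0.001], [0.003, -0.001, -1.0]]
wrist_force: [-0.5, -0.6, 14.3]
width: 0.994
```

```bash
python3 - <<'E'
from h import *
st()
snap('side','side8')
snap('scene','scene8')
crop('side8',130,0,290,150,4)
crop('scene8',140,100,260,220,5)
for t in('side8','scene8'):
    s=dict(load(t));P=cloud(s);ok=s['d']>0
    m=ok&(P[...,2]>.17)&(P[...,2]<.275)&(P[...,0]>.5)&(P[...,0]<.62)&(P[...,1]<.1)&(P[...,1]>.05)
    Q=P[m];print(t,len(Q)); 
    if len(Q)>20: 
        k=np.polyfit(Q[:,2],Q[:,0],1);print(k, 'q est',np.pi/2+np.arctan(k[0]))
E
```

```text
10.38 [-0.6417  0.4064  0.4056  1.7359 -0.1826  1.0335 -0.2004] p [0.5479 0.1346 0.2706] F [-0.4749 -0.5936 14.3115] T [-0.1819 -0.5018 -0.0628] w 0.9939078671182493
[[ 0.9996 -0.0281  0.0029]
 [-0.0281 -0.9996  0.0008]
 [ 0.0029 -0.0009 -1.    ]]
side8 547
[0.0692 0.5865] q est 1.6399170633421958
scene8 553
[0.0689 0.5871] q est 1.6396234868818584
```

View pics/side8_c130_0.png

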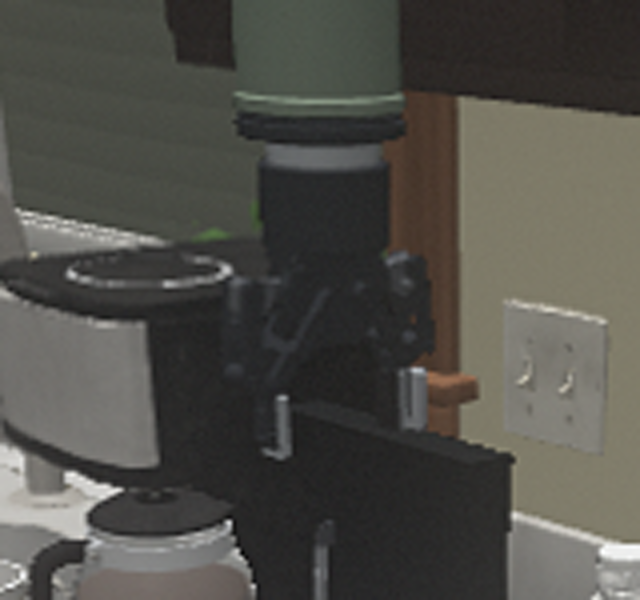

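View pics/scene8_c140_100.png

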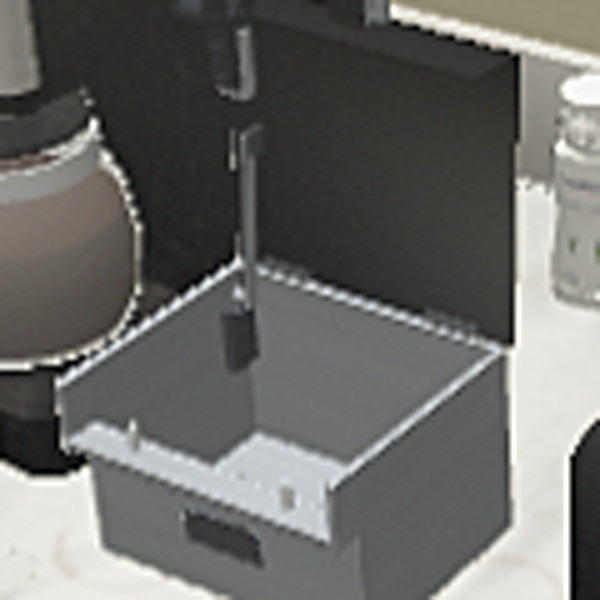

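Request:
{"op": "send_rows", "data": {
  "commands": [
    [[0,0,0,0,85],[0,0,0,0,85],[-3,0,0,0,85],[-6,0,0,0,85],[-9,0,0,0,85],[-12,0,0,0,85],[-15,0,0,0,85],[-18,0,-1,0,85],[-21,0,-3,0,85],[-24,0,-5,0,85],[-24,0,-5,0,85]]
  ]
}}

```text
time_s: 11.85
eef_pos: [0.5226, 0.1353, 0.2747]
ee_rot: [[1.0, -0.028, 0.0], [-0.028, -1.0, 0.0], [0.0, -0.0, -1.0]]
wrist_force: [0.3, 0.2, 0.5]
width: 0.992
```

```bash
cat > qe.py <<'E'
from h import *
def qe(t):
    s=dict(load(t));P=cloud(s);ok=s['d']>0
    m=ok&(P[...,2]>.17)&(P[...,2]<.265)&(P[...,0]>.5)&(P[...,0]<.63)&(P[...,1]<.1)&(P[...,1]>.05)
    Q=P[m]
    if len(Q)>20:
        k=np.polyfit(Q[:,2],Q[:,0],1);print(t,len(Q),k, 'q est',np.pi/2+np.arctan(k[0]))
E
python3 - <<'E'
from h import *
from qe import qe
st()
snap('scene','scene9')
crop('scene9',140,0,260,220,4)
qe('scene9')
E
```

```text
11.85 [-0.6714  0.361   0.4087  1.7897 -0.1652  1.0243 -0.2278] p [0.5226 0.1353 0.2747] F [0.3155 0.1812 0.5033] T [-0.0232 -0.0247  0.0174] w 0.9919978462341978
[[ 0.9996 -0.0278  0.0001]
 [-0.0278 -0.9996  0.0002]
 [ 0.0001 -0.0002 -1.    ]]
scene9 469 [-0.0656  0.6033] q est 1.5052520862233867
```

View pics/scene9_c140_0.png

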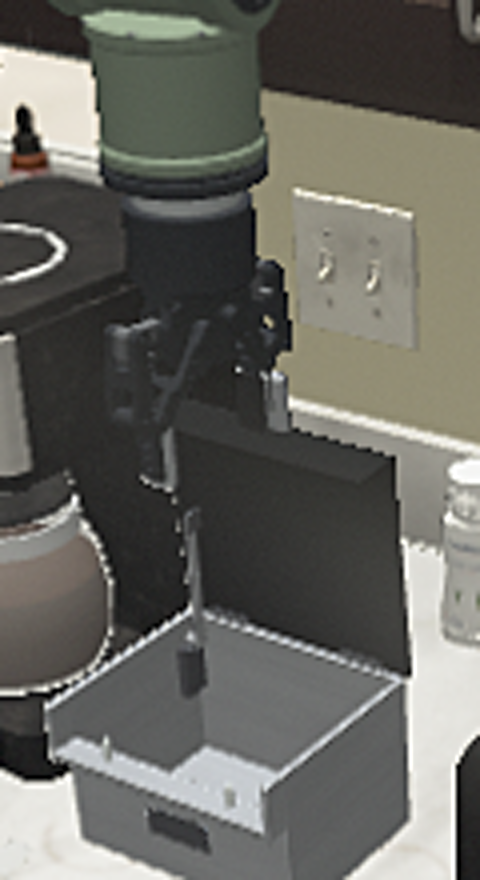

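Request:
{"op": "send_rows", "data": {
  "commands": [
    [[-3,0,-2,0,85],[-6,0,-4,0,85],[-9,0,-6,0,85],[-12,0,-8,0,85],[-15,0,-10,0,85],[-18,0,-12,0,85],[-21,0,-14,0,85],[-25,0,-16,0,85],[-25,0,-16,0,85]]
  ]
}}

```text
time_s: 13.02
eef_pos: [0.4976, 0.136, 0.2907]
ee_rot: [[1.0, -0.028, 0.0], [-0.028, -1.0, 0.0], [0.0, -0.0, -1.0]]
wrist_force: [0.3, 0.1, -0.2]
width: 0.995
```

```bash
python3 - <<'E'
from h import *
from qe import qe
st()
snap('scene','scene10')
snap('side','side10')
crop('scene10',140,0,260,220,4)
qe('scene10');qe('side10')
E
```

```text
13.03 [-0.7067  0.3007  0.414   1.8269 -0.1386  1.042  -0.2668] p [0.4976 0.136  0.2907] F [ 0.3398  0.0598 -0.2355] T [ 0.0167 -0.0266 -0.0051] w 0.995334632867383
[[ 0.9996 -0.0278  0.0002]
 [-0.0278 -0.9996  0.0002]
 [ 0.0002 -0.0002 -1.    ]]
scene10 442 [-0.1196  0.6103] q est 1.4517904524132477
side10 452 [-0.1133  0.6083] q est 1.45801963589932
```

View pics/scene10_c140_0.png

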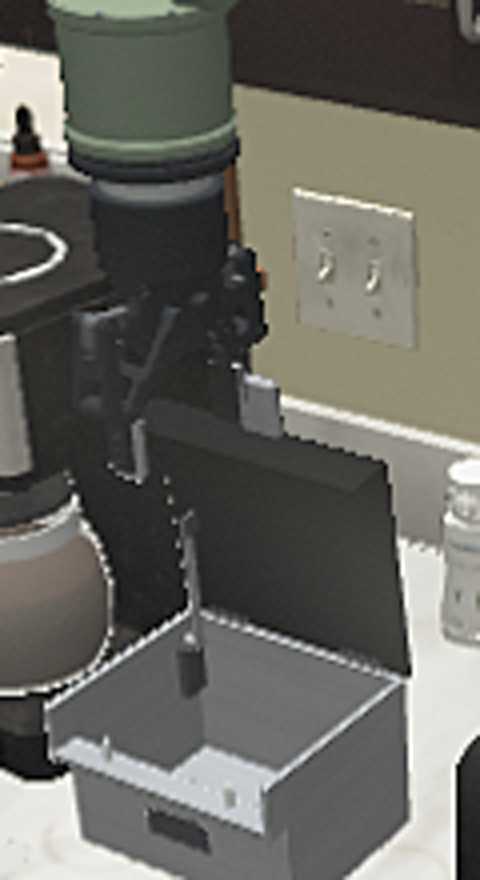

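Request:
{"op": "send_rows", "data": {
  "commands": [
    [[-45,0,0,0,85],[-62,50,0,-2,85],[-62,112,0,-6,85],[-62,174,0,-10,85],[-62,236,0,-14,85],[-62,298,0,-14,85],[-62,360,0,-14,85],[-62,422,0,-14,85],[-62.6,480,0,-14.1,85],[-62.6,493.4,50,-14.1,85],[-62.6,493.4,90,-14.1,85],[-62.6,493.4,90,-14.1,85]]
  ],
  "grip_force": 60
}}

```text
time_s: 14.62
eef_pos: [0.4203, -0.3549, 0.1985]
ee_rot: [[0.976, 0.216, -0.004], [0.216, -0.976, 0.002], [-0.004, -0.003, -1.0]]
wrist_force: [-0.0, 0.8, 0.4]
width: 0.996
```

```bash
python3 - <<'E'
from h import *
from qe import qe
st()
snap('wrist','wrist11'); snap('scene','scene11'); qe('scene11')
E
```

```text
14.62 [ 0.1787  0.5093  0.5817  1.8514 -0.3508  0.8891  1.1454] p [ 0.4203 -0.3549  0.1985] F [-0.0388  0.7789  0.423 ] T [-0.0107  0.0209 -0.0138] w 0.9962220547912388
[[ 0.9764  0.2159 -0.0041]
 [ 0.2159 -0.9764  0.002 ]
 [-0.0036 -0.0029 -1.    ]]
scene11 445 [-0.1125  0.609 ] q est 1.458727871799604
```

View pics/wrist11.png

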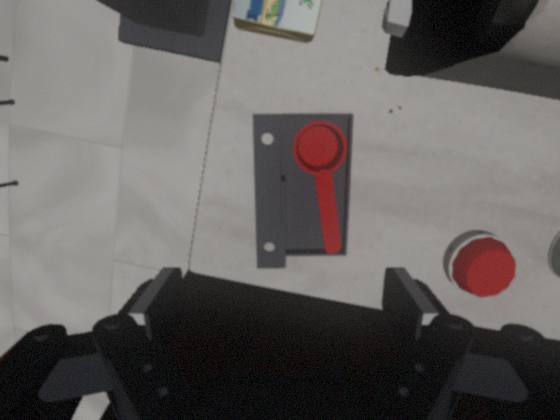

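View pics/scene11.png

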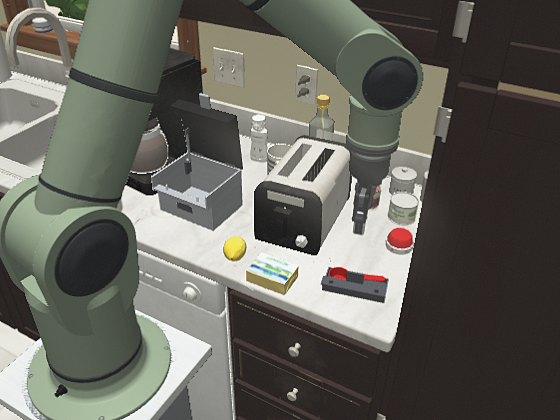

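```bash
python3 - <<'E'
from fit import *
crop('wrist11',235,100,365,285,4)
W=dict(load('wrist11'))
g=cv2.cvtColor(W['im'],cv2.COLOR_BGR2GRAY)
hs=[]
for u,v in((267,139),(269,247)):
    w=g[v-10:v+11,u-10:u+11].astype(float); w=np.clip(w-w.min()-.5*(w.max()-w.min()),0,None)
    # restrict to the blob
    yy,xx=np.mgrid[-10:11,-10:11]; w[(xx**2+yy**2)>64]=0
    hs.append((u+(w*xx).sum()/w.sum(),v+(w*yy).sum()/w.sum()))
print(hs)
o=[(W,(-45.5,50,42),hs[0]),(W,(-45.5,-50,42),hs[1])]
p,r=fit(o,(.4525,-.3486,.218));print('holes',p,r.round(1).tolist())
o+=[(W,(-57,71,44),(253,115)),(W,(-57,-71,44),(257,268))]
p,r=fit(o,(.4525,-.3486,.218));print(p,r.round(1).tolist())
c,s=np.cos(p[2]),np.sin(p[2]); print('tab',p[0]-.032*c,p[1]-.032*s)
E
```

```text
[(np.float64(266.88242074927956), np.float64(138.27348703170028)), (np.float64(268.8969696969697), np.float64(246.53553719008264))]
holes [ 0.4519 -0.3499  0.2241] [[-0.0, -0.1], [0.0, 0.1]]
[ 0.4521 -0.3503  0.2225] [[0.1, 0.3], [-0.0, 0.5], [-0.2, -1.4], [0.1, 0.3]]
tab 0.42084529245864843 -0.3573938601107962
```

View pics/wrist11_c235_100.png

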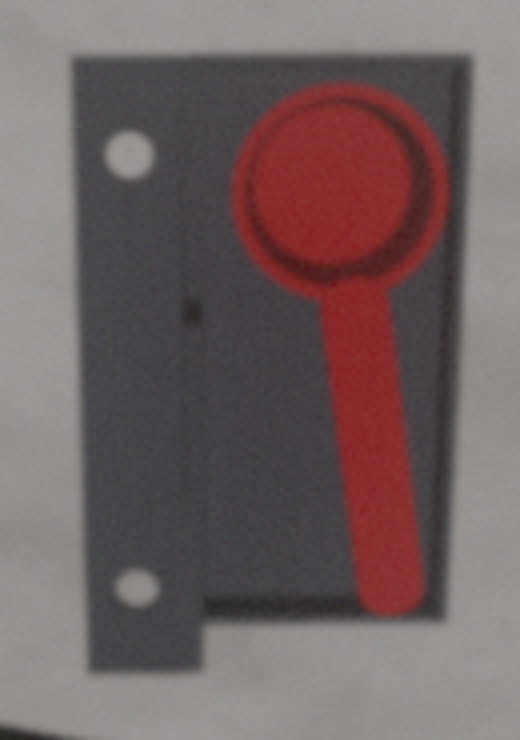

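Request:
{"op": "send_rows", "data": {
  "commands": [
    [[0,2.3,50,-0.35,85],[0,2.3,100,-0.35,85],[0,2.3,110,-0.35,85],[0,2.3,110,-0.35,85]]
  ]
}}

```text
time_s: 15.22
eef_pos: [0.4227, -0.3584, 0.0921]
ee_rot: [[0.975, 0.223, 0.001], [0.223, -0.975, -0.001], [0.001, 0.001, -1.0]]
wrist_force: [1.0, -0.4, 1.0]
width: 0.994
```

Request:
{"op": "send_rows", "data": {
  "commands": [
    [[-1.6,-1.6,20,0,85],[-1.6,-1.6,38,0,85],[-1.6,-1.6,42,0,85],[-1.6,-1.6,42,0,85]]
  ]
}}

```text
time_s: 15.72
eef_pos: [0.4202, -0.3569, 0.049]
ee_rot: [[0.975, 0.222, 0.0], [0.222, -0.975, -0.0], [0.0, 0.0, -1.0]]
wrist_force: [-0.1, -0.1, 0.1]
width: 0.996
```

```bash
python3 - <<'E'
from h import *
st()
snap('side','side12')
crop('side12',270,200,420,340,5)
st()
E
```

```text
15.72 [ 0.3026  0.7226  0.4187  1.9394 -0.5092  0.5842  1.2846] p [ 0.4202 -0.3569  0.049 ] F [-0.0614 -0.0538  0.0514] T [-0.0033 -0.0403  0.009 ] w 0.9960373860467083
[[ 0.975   0.2223  0.0003]
 [ 0.2223 -0.975  -0.0003]
 [ 0.0002  0.0004 -1.    ]]
15.78 [ 0.3025  0.7224  0.4188  1.9394 -0.5092  0.5842  1.2847] p [ 0.4203 -0.3569  0.0491] F [-0.7573 -0.7447  1.0262] T [-0.0297 -0.0129  0.0065] w 0.9945378356092694
[[ 0.975   0.2224  0.0006]
 [ 0.2224 -0.975  -0.0005]
 [ 0.0004  0.0006 -1.    ]]
```

View pics/side12_c270_200.png

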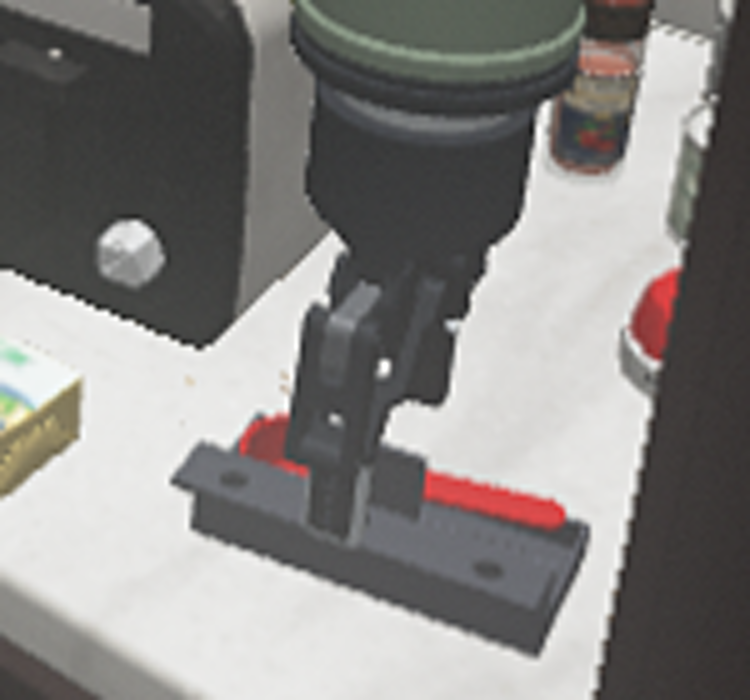

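Request:
{"op": "send_rows", "data": {
  "commands": [
    [[0,0,0,0,50],[0,0,0,0,25],[0,0,0,0,10],[0,0,0,0,0],[0,0,0,0,0],[0,0,0,0,0],[0,0,0,0,0]]
  ],
  "grip_force": 100
}}

```text
time_s: 16.65
eef_pos: [0.4201, -0.3566, 0.0488]
ee_rot: [[0.975, 0.222, 0.0], [0.222, -0.975, 0.0], [0.0, -0.0, -1.0]]
wrist_force: [-0.9, 2.0, 5.6]
width: 0.024
```

Request:
{"op": "send_rows", "data": {
  "commands": [
    [[0,0,-3,0,0],[0,0,-8,0,0],[0,0,-20,0,0],[0,0,-40,0,0],[0,0,-40,0,0]]
  ]
}}

```text
time_s: 17.27
eef_pos: [0.4207, -0.357, 0.09]
ee_rot: [[0.975, 0.222, 0.002], [0.222, -0.975, -0.001], [0.002, 0.002, -1.0]]
wrist_force: [0.6, -0.0, -2.7]
width: 0.022
```

```bash
python3 - <<'E'
from h import *
st()
snap('side','side13'); snap('wrist','wrist13'); snap('scene','scene13')
crop('side13',270,180,420,320,5)
E
```

```text
17.27 [ 0.2658  0.6601  0.4704  1.9267 -0.4697  0.6617  1.2523] p [ 0.4207 -0.357   0.09  ] F [ 0.5714 -0.015  -2.6772] T [-0.0635  0.0402 -0.068 ] w 0.022390071087885974
[[ 0.9749  0.2225  0.0021]
 [ 0.2225 -0.9749 -0.0014]
 [ 0.0017  0.0018 -1.    ]]
```

View pics/side13_c270_180.png

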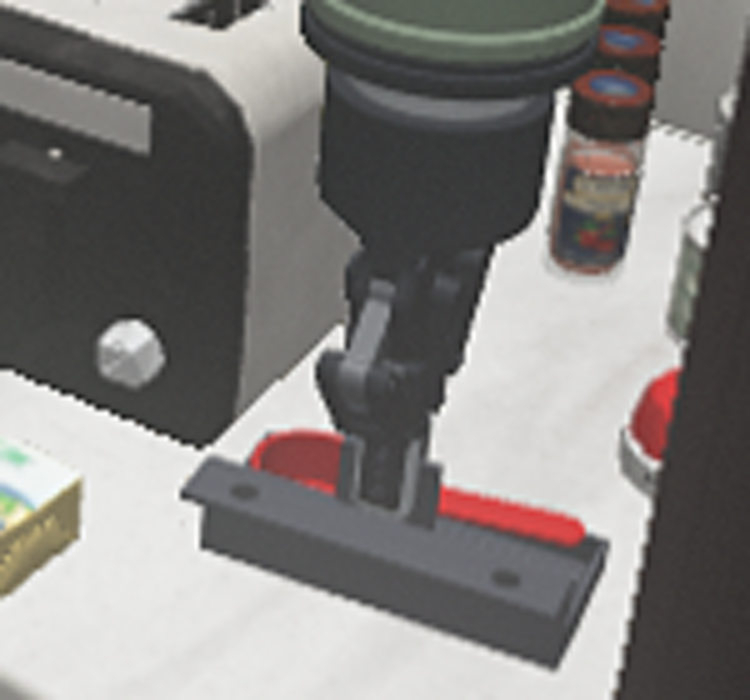

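View pics/wrist13.png

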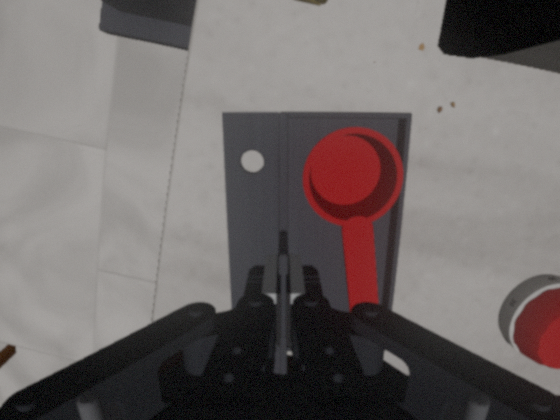

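Request:
{"op": "send_rows", "data": {
  "commands": [
    [[0,0,-15,0,0],[0,0,-40,0,0],[0,0,-70,0,0],[0,0,-100,0,0],[0,0,-130,0,0],[0,0,-160,0,0],[0,0,-180,0,0],[0,0,-190,0,0],[0,0,-190,0,0]]
  ]
}}

```text
time_s: 18.55
eef_pos: [0.42, -0.3566, 0.2788]
ee_rot: [[0.975, 0.222, 0.001], [0.222, -0.975, -0.0], [0.0, 0.0, -1.0]]
wrist_force: [-0.9, -0.5, -3.4]
width: 0.025
```

Request:
{"op": "send_rows", "data": {
  "commands": [
    [[4,-15,0,0.5,0],[13,-51,0,1.5,0],[24,-97,0,3,0],[36,-145,0,4.5,0],[48,-193,0,6,0],[60,-241,0,7.5,0],[72,-289,0,9,0],[84,-337,0,10.5,0],[95,-384,0,12,0],[106,-428,0,13,0],[114,-461,0,14,0],[119,-481,0,14.5,0]]
  ]
}}

```text
time_s: 20.05
eef_pos: [0.4279, 0.1409, 0.2777]
ee_rot: [[1.0, -0.027, -0.001], [-0.027, -1.0, -0.0], [-0.001, 0.001, -1.0]]
wrist_force: [0.2, -1.3, -2.4]
width: 0.024
```

Request:
{"op": "send_rows", "data": {
  "commands": [
    [[0,0,0,0,0],[0,0,10,0,0],[0,0,30,0,0],[0,0,50,0,0],[0,0,60,0,0],[0,0,60,0,0]]
  ]
}}

```text
time_s: 20.8
eef_pos: [0.4287, 0.1383, 0.218]
ee_rot: [[1.0, -0.03, -0.001], [-0.03, -1.0, -0.001], [-0.001, 0.001, -1.0]]
wrist_force: [0.6, 0.1, -1.6]
width: 0.021
```

```bash
python3 - <<'E'
from h import *
from qe import qe
st()
snap('wrist','wrist14'); snap('side','side14'); snap('scene','scene14')
E
```

```text
20.8 [-0.8353  0.2897  0.4797  2.0714 -0.1805  0.8212 -0.2784] p [0.4287 0.1383 0.218 ] F [ 0.5913  0.0644 -1.5751] T [-0.0101  0.0208 -0.0275] w 0.02115432417482279
[[ 0.9996 -0.0295 -0.001 ]
 [-0.0295 -0.9996 -0.0009]
 [-0.001   0.0009 -1.    ]]
```

View pics/wrist14.png

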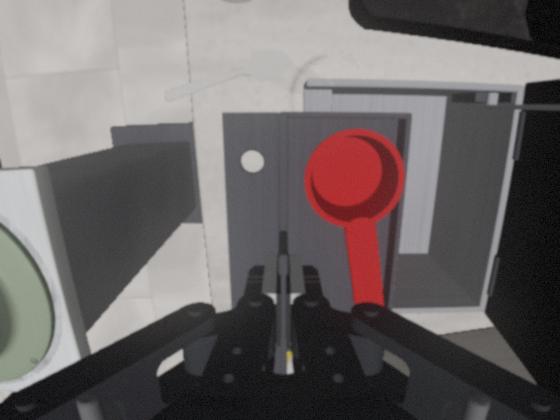

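View pics/scene14.png

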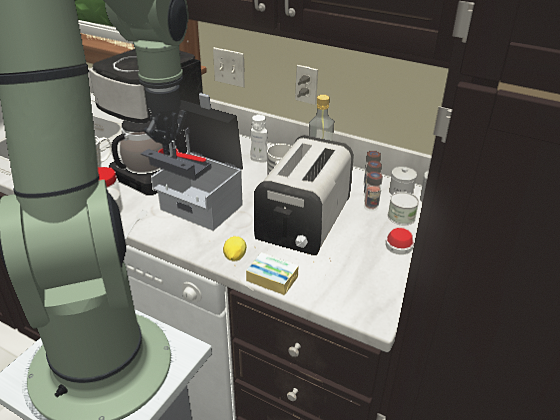

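View pics/side14.png

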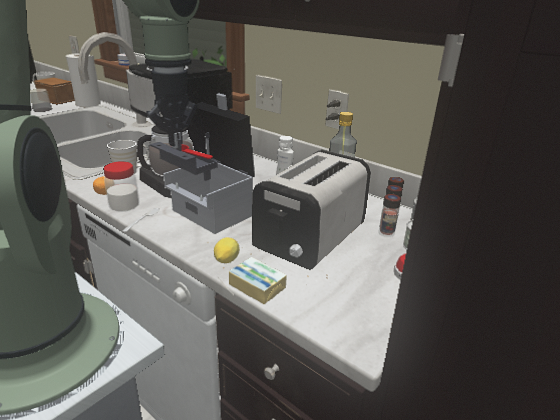

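```bash
python3 - <<'E'
from h import *
crop('scene14',135,130,245,215,7); crop('side14',140,130,250,215,7)
crop('scene10',145,170,245,220,8)
crop('side10',145,170,245,220,8)
E
```

```text
(no output)
```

View pics/scene14_c135_130.png

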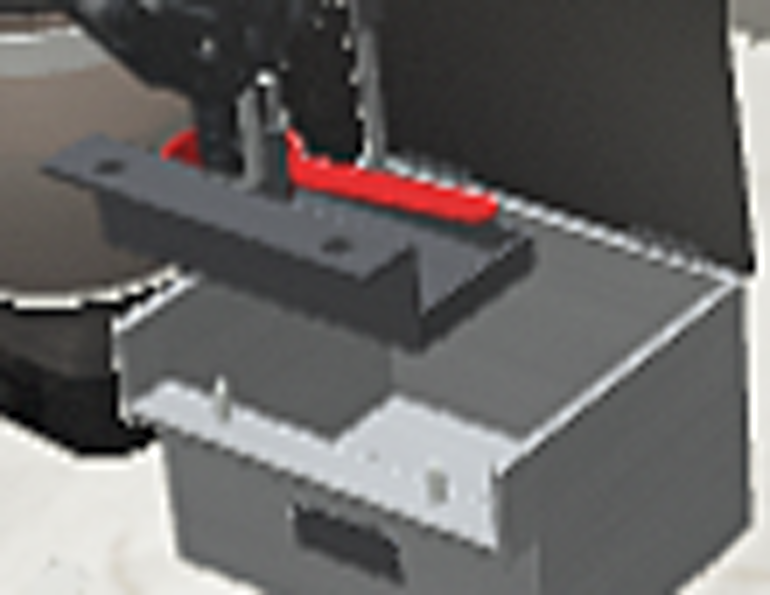

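View pics/side14_c140_130.png

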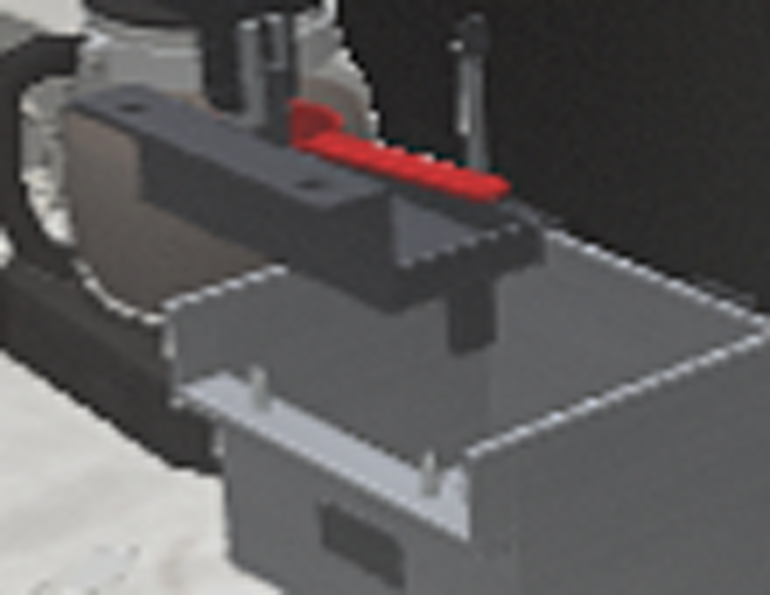

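View pics/scene10_c145_170.png

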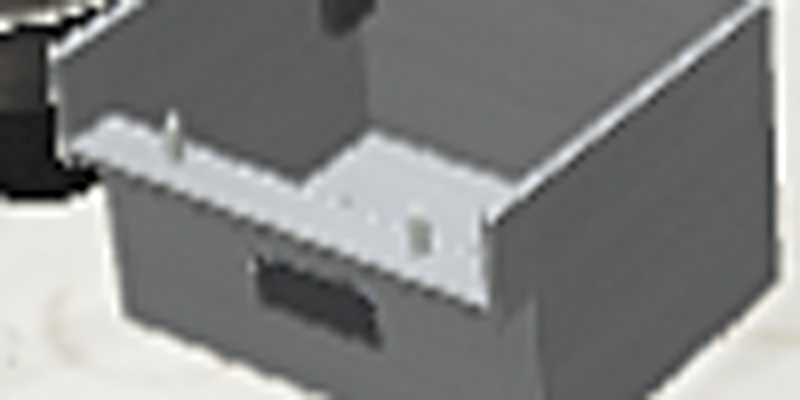

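View pics/side10_c145_170.png

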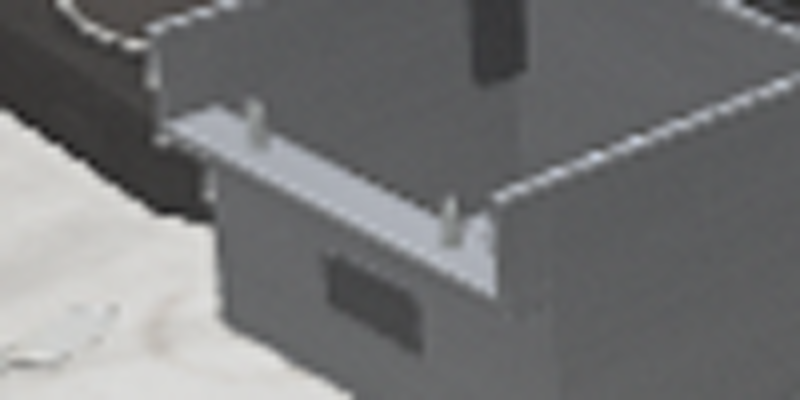

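```bash
python3 - <<'E'
from fit import *
A=dict(load('scene14'));B=dict(load('side14'))
def a(x,y,f,u,v): return (x+(u+.5)/f-.5,y+(v+.5)/f-.5)
def tri(pa,pb):
    n=[cv2.undistortPoints(np.array([[p]],float),s['K'],s['D'])[0,0] for p,s in((pa,A),(pb,B))]
    P=[np.c_[s['R'],s['t'].reshape(3,1)] for s in(A,B)]
    X=cv2.triangulatePoints(P[0],P[1],n[0],n[1])[:,0];X=X[:3]/X[3]
    return X,w2px(A,X)[0]-pa,w2px(B,X)[0]-pb
D={'pl':((221.5,398),(260,388)),'pr':((437.5,486),(429,473)),'hl':((111,167),(133,108)),'hr':((338,246),(315,184))}
R={}
for k,(s,d) in D.items():
    X,ea,eb=tri(a(135,130,7,*s),a(140,130,7,*d)); R[k]=X; print(k,X,ea.round(2),eb.round(2))
for nm,z in(('A',0),('B',1)):
    for k,(h) in D.items():
        zz=.093 if k[0]=='p' else (R['hl'][2]+R['hr'][2])/2
        s=(A,B)[z]; px=a(*((135,130,7),(140,130,7))[z],*h[z]); print(nm,k,px2w(s,*px,z=zz))
for n,q in(('pins',('pl','pr')),('holes',('hl','hr'))):
    d=R[q[0]]-R[q[1]];m=(R[q[0]]+R[q[1]])/2;print(n,'mid',m,'len',np.linalg.norm(d),'yaw',np.arctan2(-d[0],d[1]))
# wrist estimate of left hole and right
W=dict(load('wrist14'));print('wrist hl',px2w(W,252,161,z=.218+.017-.066+.042+.0), W['d'][150:170:5,230])
P=bot.observe()
E
```

```text
pl [0.4587 0.1904 0.0942] [-0.27  0.52] [ 0.34 -0.47]
pr [0.4489 0.0837 0.0982] [-0.08  0.14] [ 0.1  -0.13]
hl [0.4148 0.1867 0.2155] [-0.34  0.57] [ 0.41 -0.52]
hr [0.4141 0.0887 0.2142] [-0.22  0.35] [ 0.27 -0.33]
A pl [0.4624 0.1925 0.093 ]
A pr [0.4554 0.0887 0.093 ]
A hl [0.4182 0.1886 0.2149]
A hr [0.4148 0.0885 0.2149]
B pl [0.4578 0.1908 0.093 ]
B pr [0.4549 0.0916 0.093 ]
B hl [0.413  0.1859 0.2149]
B hr [0.4114 0.0862 0.2149]
pins mid [0.4538 0.137  0.0962] len 0.10715954159450251 yaw -0.0923257755146763
holes mid [0.4145 0.1377 0.2149] len 0.09799361075381614 yaw -0.007159442579179849
wrist hl [0.4175 0.1882 0.211 ] [0.146  0.1466 0.1474 0.1483]
```

Request:
{"op": "send_rows", "data": {
  "commands": [
    [[8,0,0,0,0],[20,0,10,0,0],[32,0,30,0,0],[40,0,50,0,0],[43,0,60,0,0],[43,0,63,0,0],[43,0,63,0,0]]
  ]
}}

```text
time_s: 21.82
eef_pos: [0.4721, 0.1376, 0.1557]
ee_rot: [[1.0, -0.029, 0.0], [-0.029, -1.0, 0.0], [0.0, -0.0, -1.0]]
wrist_force: [-0.7, -0.1, -3.0]
width: 0.025
```

```bash
python3 - <<'E'
from h import *
st()
snap('wrist','wrist15'); snap('scene','scene15'); snap('side','side15')
crop('wrist15',210,90,300,190,7); crop('scene15',135,130,245,215,7);crop('side15',140,130,250,215,7)
E
```

```text
21.82 [-0.7269  0.4546  0.4248  2.0338 -0.2819  0.7085 -0.1533] p [0.4721 0.1376 0.1557] F [-0.6731 -0.1117 -3.0329] T [0.0146 0.0486 0.0044] w 0.02499250344010974
[[ 0.9996 -0.0288  0.0001]
 [-0.0288 -0.9996  0.0001]
 [ 0.0001 -0.0001 -1.    ]]
```

View pics/wrist15.png

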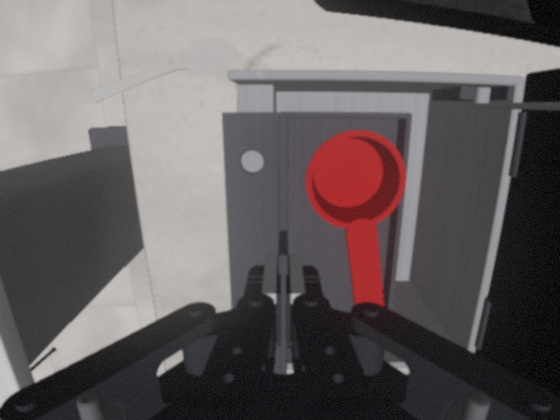

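View pics/wrist15_c210_90.png

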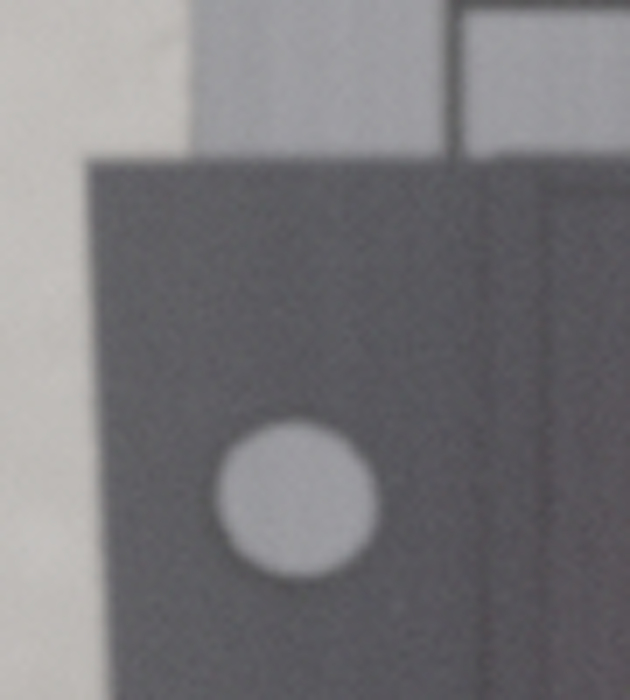

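View pics/scene15_c135_130.png

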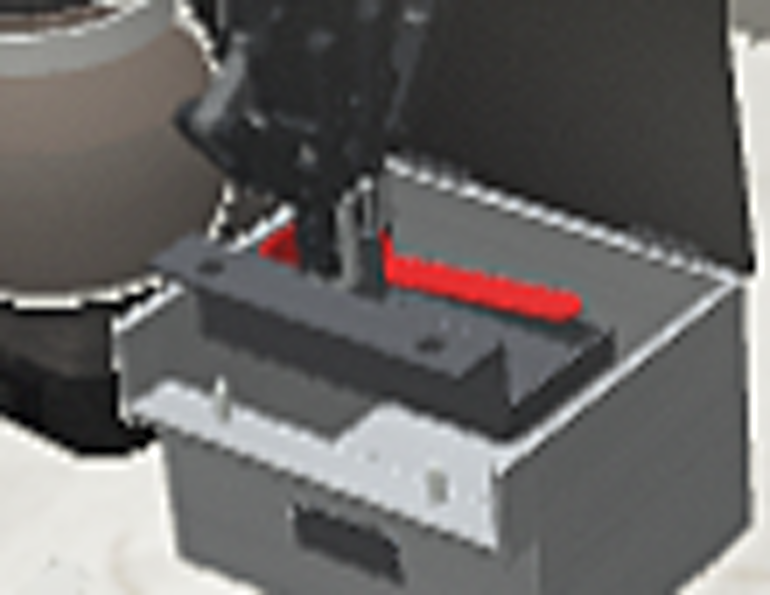

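View pics/side15_c140_130.png

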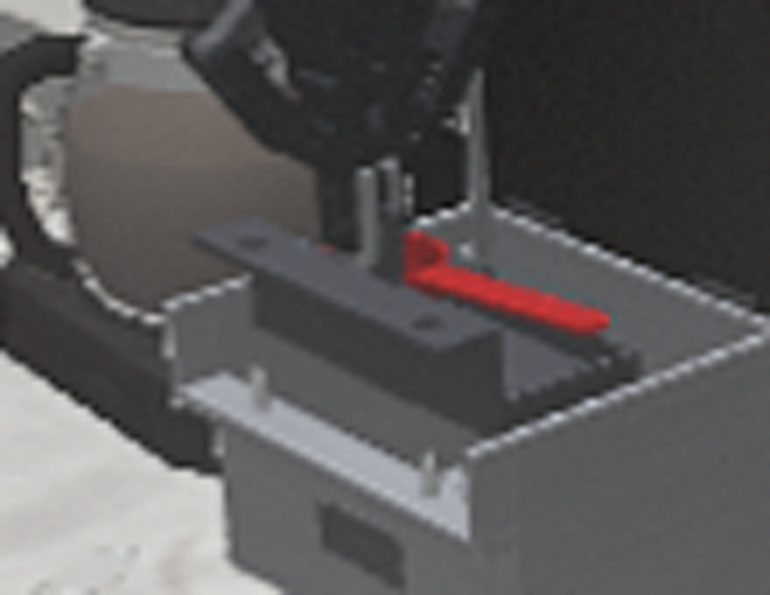

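```bash
python3 - <<'E'
from fit import *
W=dict(load('wrist15'))
def a(u,v,f=7,x=210,y=90): return (x+(u+.5)/f-.5,y+(v+.5)/f-.5)
zt=.1557+.017-.026+.004
for n,p,z in(('ledge front',a(190,20),.085),('ledge front2',a(190,150),.085),('inner',a(452,130),.085),('wall top?',a(452,20),.085),('flange L edge top',a(90,165),zt),('flange L edge bot',a(112,690),zt),('hole',a(297,498),zt-.002)):
    print(n,np.round(p,1),px2w(W,*p,z=z))
b=(.523,.1365,-.028); c,s=np.cos(b[2]),np.sin(b[2])
f=lambda x,y,z:(b[0]+(c*x-s*y)/1e3,b[1]+(s*x+c*y)/1e3,z/1e3)
print('pin foot/top px',w2px(W,[f(-64.7,50,85),f(-64.7,50,101)]))
print('wall corners L: front top',w2px(W,[f(-77,90,119),f(-77,85,119),f(71,85,119),f(76,90,119),f(71,-85,119),f(-55,85,85),f(-77,85,85)]))
crop('wrist15',220,60,400,130,4); crop('wrist15',400,60,560,340,3)
E
```

```text
ledge front [236.7  92.4] [0.4477 0.2196 0.085 ]
ledge front2 [236.7 111. ] [0.4471 0.2089 0.085 ]
inner [274.1 108.1] [0.4696 0.2098 0.085 ]
wall top? [274.1  92.4] [0.4699 0.2189 0.085 ]
flange L edge top [222.4 113.1] [0.4496 0.2082 0.1507]
flange L edge bot [225.6 188.1] [0.4487 0.1762 0.1507]
hole [252.  160.7] [0.4608 0.1876 0.1487]
pin foot/top px [[259.3212 144.7555]
 [257.446  147.5296]]
wall corners L: front top [[228.4008  70.0812]
 [228.7504  80.6509]
 [517.7397  85.7614]
 [527.8405  76.2359]
 [467.7523 360.8772]
 [274.7589  85.1245]
 [237.5283  85.3213]]
```

View pics/wrist15_c220_60.png

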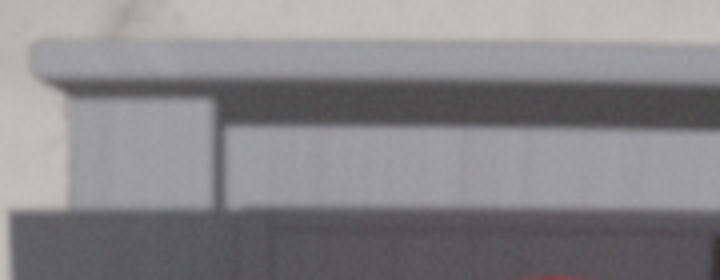

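View pics/wrist15_c400_60.png

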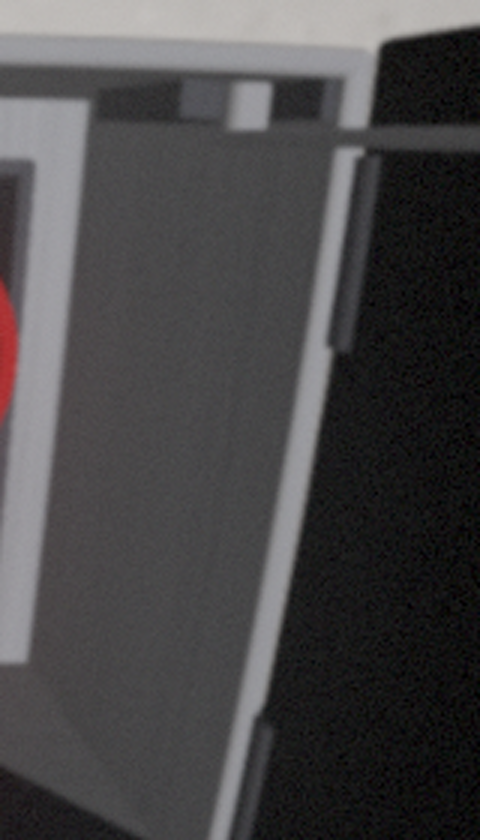

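Request:
{"op": "send_rows", "data": {
  "commands": [
    [[-0.8,-0.6,4,0,0],[-0.8,-0.6,12,0,0],[-0.8,-0.6,20,0,0],[-0.8,-0.6,28,0,0],[-0.8,-0.6,34,0,0],[-0.8,-0.6,34,0,0]]
  ]
}}

```text
time_s: 22.72
eef_pos: [0.4711, 0.1381, 0.121]
ee_rot: [[1.0, -0.029, -0.001], [-0.029, -1.0, -0.0], [-0.001, 0.0, -1.0]]
wrist_force: [-0.1, 0.0, -1.7]
width: 0.024
```

```bash
python3 - <<'E'
from fit import *
st()
snap('wrist','wrist16'); snap('side','side16'); snap('scene','scene16')
crop('wrist16',210,90,300,190,7);crop('side16',140,130,250,215,7);crop('scene16',135,130,245,215,7)
W=dict(load('wrist16'))
b=(.523,.1365,-.028); c,s=np.cos(b[2]),np.sin(b[2])
f=lambda x,y,z:(b[0]+(c*x-s*y)/1e3,b[1]+(s*x+c*y)/1e3,z/1e3)
print('pin foot/top px',(w2px(W,[f(-64.7,50,85),f(-64.7,50,101)])-[210,90])*7)
E
```

```text
22.73 [-0.698   0.5112  0.3886  2.0591 -0.3201  0.6291 -0.122 ] p [0.4711 0.1381 0.121 ] F [-0.1156  0.0488 -1.7491] T [ 0.0173  0.0678 -0.025 ] w 0.02426619875498931
[[ 0.9996 -0.0289 -0.0007]
 [-0.0289 -0.9996 -0.0004]
 [-0.0007  0.0005 -1.    ]]
pin foot/top px [[327.8672 435.2734]
 [310.2051 463.7943]]
```

View pics/wrist16_c210_90.png

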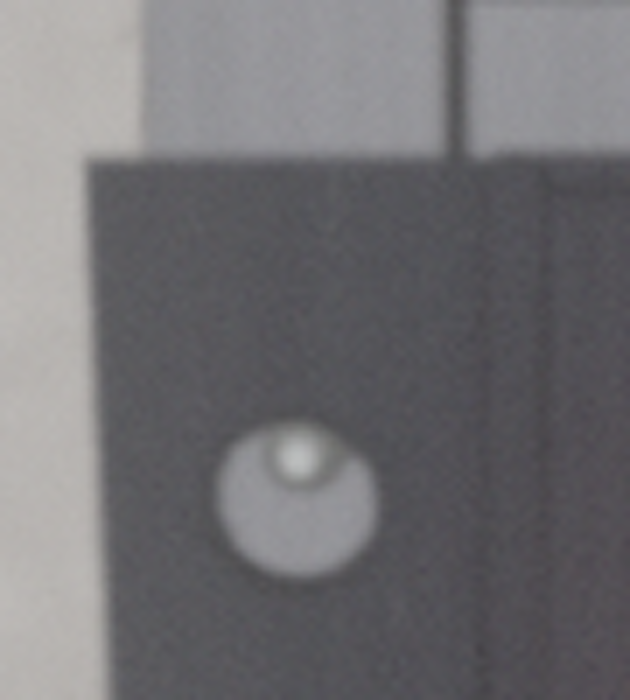

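View pics/side16_c140_130.png

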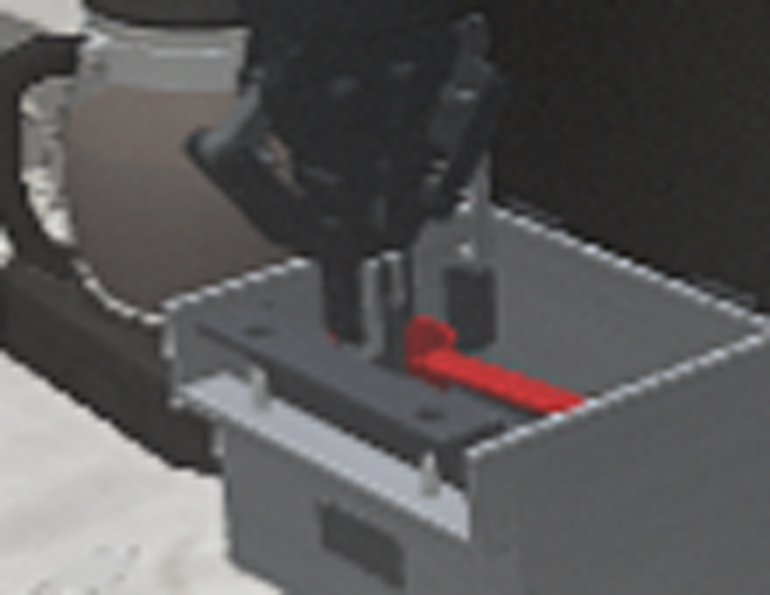

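View pics/scene16_c135_130.png

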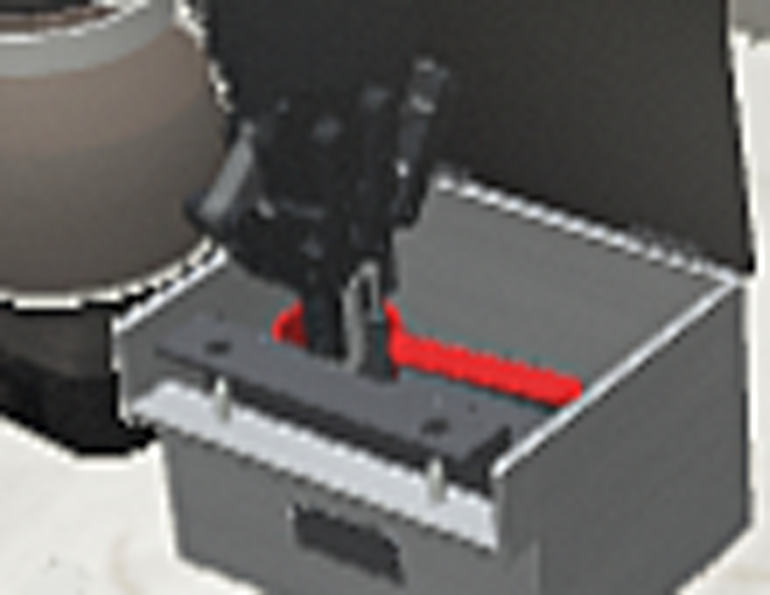

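```bash
python3 - <<'E'
from fit import *
W=dict(load('wrist16'))
def a(u,v,f=7,x=210,y=90): return (x+(u+.5)/f-.5,y+(v+.5)/f-.5)
print(W['d'][120:150:5,235])
for fz in (.1122,.1142,.1162):
  print('hole',px2w(W,*a(297,498),z=fz),'pin',px2w(W,*a(298,455),z=.101))
u,v=a(200,300); print(px2w(W,u,v), px2w(W,*a(300,560)), px2w(W,*a(300,80)))
E
```

```text
[0.1419 0.1431 0.1446 0.1442 0.1441 0.1467]
hole [0.4596 0.1878 0.1122] pin [0.4587 0.1891 0.101 ]
hole [0.4598 0.1881 0.1142] pin [0.4587 0.1891 0.101 ]
hole [0.46   0.1884 0.1162] pin [0.4587 0.1891 0.101 ]
[0.4547 0.2005 0.1161] [0.4569 0.1792 0.0844] [0.4587 0.2139 0.0844]
```

Request:
{"op": "send_rows", "data": {
  "commands": [
    [[-0.9,-0.9,1,0,0],[-0.9,-0.9,5,0,0],[-0.9,-0.9,9,0,0],[-0.9,-0.9,12,0,0],[-0.9,-0.9,12,0,0]]
  ]
}}

```text
time_s: 23.5
eef_pos: [0.4703, 0.139, 0.1092]
ee_rot: [[1.0, -0.029, -0.0], [-0.029, -1.0, -0.0], [-0.0, 0.0, -1.0]]
wrist_force: [0.2, 0.2, -3.1]
width: 0.022
```

```bash
python3 - <<'E'
from fit import *
st()
snap('wrist','wrist17'); snap('side','side17')
crop('wrist17',210,90,300,190,6);crop('side17',140,130,250,215,7)
E
```

```text
23.5 [-0.6894  0.5305  0.3747  2.0674 -0.3333  0.6011 -0.113 ] p [0.4703 0.139  0.1092] F [ 0.2485  0.1693 -3.1023] T [-0.0056  0.085   0.0197] w 0.021796429712018856
[[ 0.9996 -0.0289 -0.0004]
 [-0.0289 -0.9996 -0.0003]
 [-0.0004  0.0003 -1.    ]]
```

View pics/wrist17_c210_90.png

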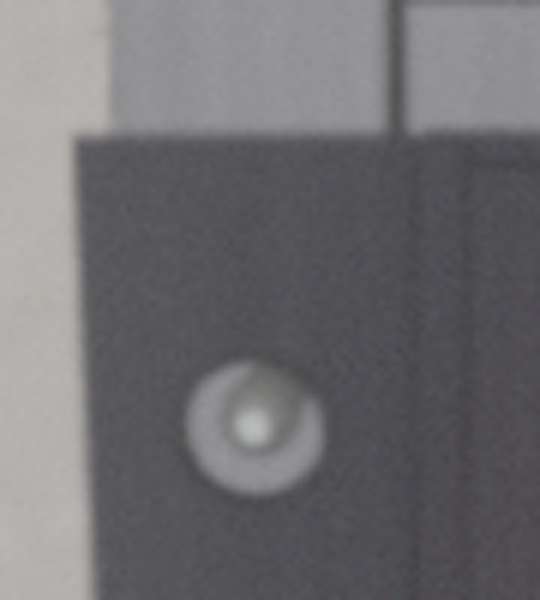

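View pics/side17_c140_130.png

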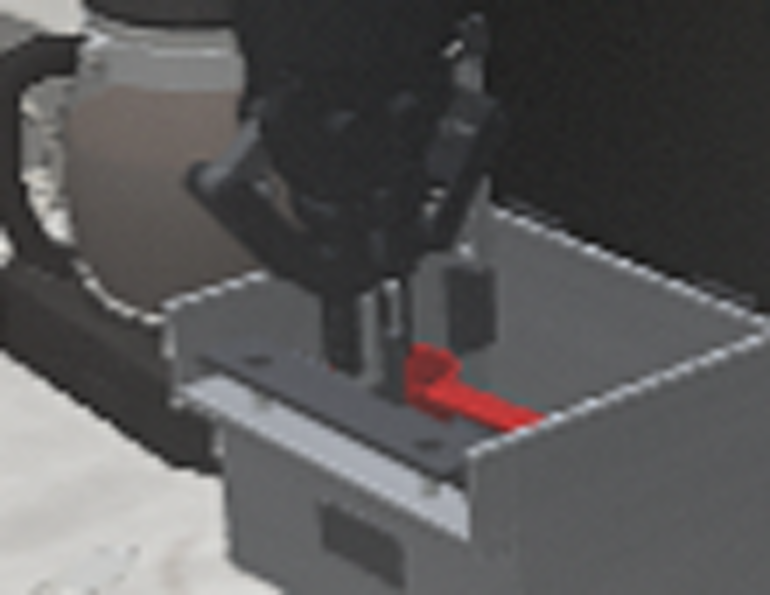

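Request:
{"op": "send_rows", "data": {
  "commands": [
    [[0,0,2,0,0],[0,0,4,0,0],[0,0,6,0,0],[0,0,6,0,0]]
  ]
}}

```text
time_s: 24.1
eef_pos: [0.4703, 0.1391, 0.1033]
ee_rot: [[1.0, -0.029, -0.0], [-0.029, -1.0, -0.0], [-0.0, 0.0, -1.0]]
wrist_force: [-0.4, 0.1, -2.8]
width: 0.03
```

```bash
python3 - <<'E'
from fit import *
st()
snap('wrist','wrist18'); snap('side','side18'); snap('scene','scene18')
crop('wrist18',210,90,300,190,6);crop('side18',140,130,250,215,7);crop('scene18',135,150,245,215,7)
E
```

```text
24.1 [-0.6837  0.5406  0.3674  2.0706 -0.3399  0.5875 -0.1074] p [0.4703 0.1391 0.1033] F [-0.4399  0.0842 -2.7798] T [-0.0303  0.0003 -0.0225] w 0.030161297085279103
[[ 0.9996 -0.0287 -0.0002]
 [-0.0287 -0.9996 -0.0001]
 [-0.0002  0.0001 -1.    ]]
```

View pics/side18_c140_130.png

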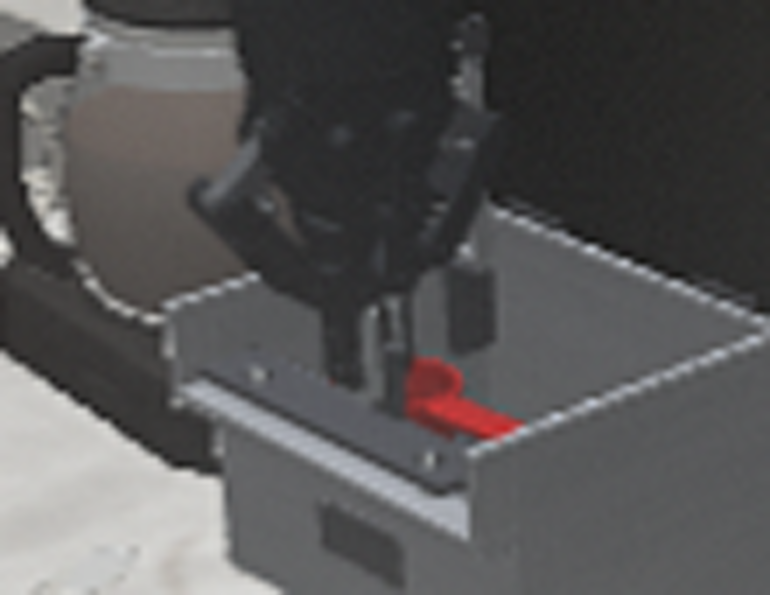

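View pics/scene18_c135_150.png

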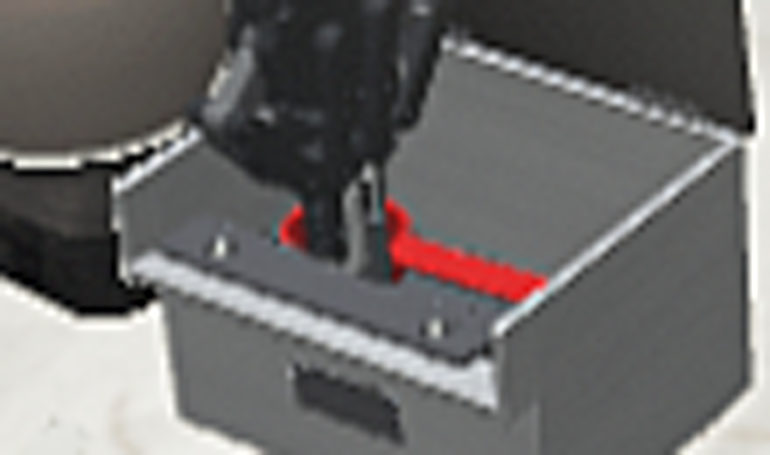

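View pics/wrist18_c210_90.png

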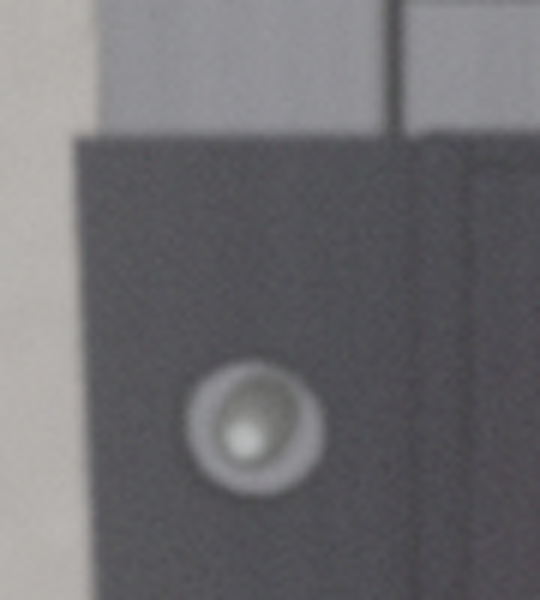

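Both pin tips stand through both holes. I'll continue down to the ledge and watch the force.

Request:
{"op": "send_rows", "data": {
  "commands": [
    [[0,0,2,0,0],[0,0,4,0,0],[0,0,6,0,0],[0,0,7.5,0,0],[0,0,7.5,0,0]]
  ]
}}

```text
time_s: 24.88
eef_pos: [0.4704, 0.1391, 0.0959]
ee_rot: [[1.0, -0.029, -0.0], [-0.029, -1.0, -0.0], [-0.0, 0.0, -1.0]]
wrist_force: [0.6, 0.4, -2.3]
width: 0.024
```

Request:
{"op": "send_rows", "data": {
  "commands": [
    [[0,0,1,0,0],[0,0,2,0,0],[0,0,2.5,0,0],[0,0,2.5,0,0]]
  ]
}}

```text
time_s: 25.38
eef_pos: [0.4704, 0.1391, 0.0937]
ee_rot: [[1.0, -0.029, 0.0], [-0.029, -1.0, 0.0], [0.0, -0.0, -1.0]]
wrist_force: [-0.9, -0.4, 3.6]
width: 0.023
```

Request:
{"op": "send_rows", "data": {
  "commands": [
    [[0,0,0.3,0,0],[0,0,0.3,0,8],[0,0,0,0,16],[0,0,0,0,26],[0,0,0,0,26],[0,0,0,0,26]]
  ]
}}

```text
time_s: 26.12
eef_pos: [0.4704, 0.1392, 0.0935]
ee_rot: [[1.0, -0.029, -0.0], [-0.029, -1.0, -0.0], [-0.0, 0.0, -1.0]]
wrist_force: [0.8, -0.6, 0.8]
width: 0.308
```

```bash
python3 - <<'E'
from fit import *
st()
snap('wrist','wrist19'); snap('side','side19'); snap('scene','scene19')
crop('side19',140,130,250,215,7);crop('scene19',135,150,245,215,7)
E
```

```text
26.12 [-0.6738  0.5576  0.3549  2.0755 -0.3506  0.565  -0.0983] p [0.4704 0.1392 0.0935] F [ 0.8058 -0.5578  0.8107] T [ 0.0175 -0.0174 -0.0298] w 0.3076844806173956
[[ 0.9996 -0.0287 -0.    ]
 [-0.0287 -0.9996 -0.    ]
 [-0.      0.     -1.    ]]
```

View pics/side19_c140_130.png

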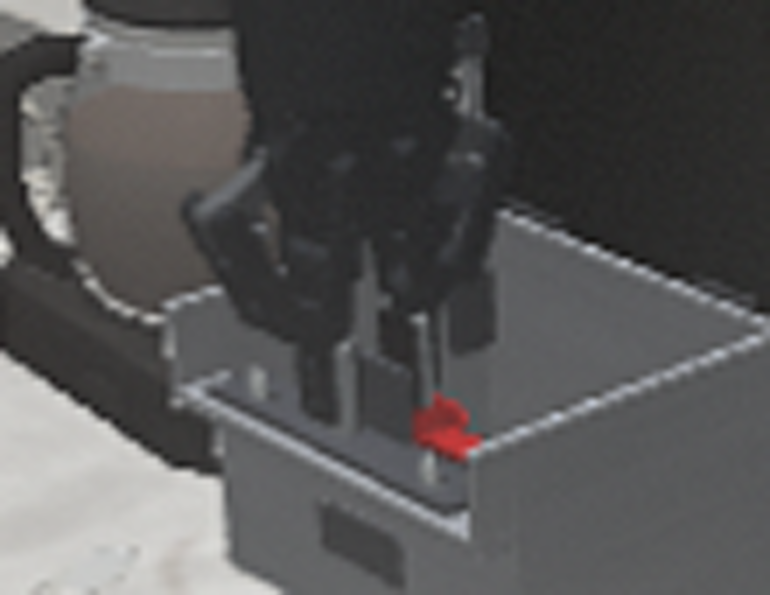

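View pics/wrist19.png

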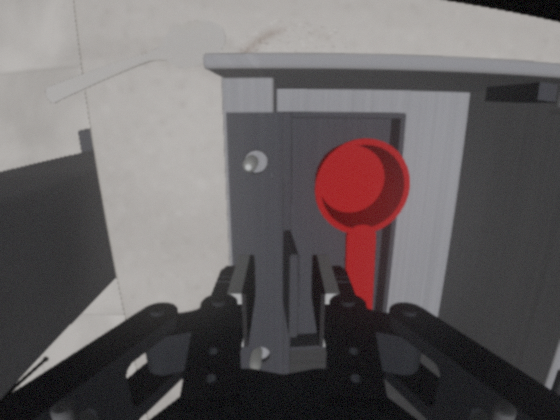

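Request:
{"op": "send_rows", "data": {
  "commands": [
    [[0,0,-5,0,26],[0,0,-15,0,26],[0,0,-28,0,26],[-2,0,-45,0,26],[-10,0,-70,0,26],[-25,0,-100,0,26],[-40,0,-130,0,26],[-60,40,-170,0,26],[-60,100,-200,0,26],[-60,150,-200,0,26],[-60,200,-200,0,26],[-60,200,-200,0,26]]
  ]
}}

```text
time_s: 27.78
eef_pos: [0.404, -0.062, 0.2945]
ee_rot: [[0.999, -0.034, 0.001], [-0.034, -0.999, 0.001], [0.001, -0.001, -1.0]]
wrist_force: [-0.1, 0.6, -0.3]
width: 0.308
```

```bash
python3 - <<'E'
from fit import *
from qe import qe
st()
snap('side','side20'); snap('scene','scene20'); qe('scene20'); qe('side20')
crop('side20',140,70,260,215,5);crop('scene20',135,90,255,225,5)
s=dict(load('scene20'))
b=(.523,.1365,-.028); c,sn=np.cos(b[2]),np.sin(b[2])
for t in('scene20','side20'):
    P=cloud(dict(load(t))); d=P-np.array([b[0],b[1],0]); X=d[...,0]*c+d[...,1]*sn; Y=-d[...,0]*sn+d[...,1]*c
    for y0 in(-65,-30,30,65):
        m=(abs(Y*1e3-y0)<6)&(X>-.070)&(X<-.058)&(P[...,2]>.07)&(P[...,2]<.12)
        if m.sum(): print(t,'flange top at y',y0,m.sum(),np.median(P[m][:,2]).round(4))
E
```

```text
27.77 [-0.6229  0.0971  0.6908  2.0684 -0.0744  0.9984  0.0717] p [ 0.404  -0.062   0.2945] F [-0.0616  0.5751 -0.3445] T [ 0.0209 -0.0175  0.0213] w 0.3075810681956312
[[ 0.9994 -0.0341  0.0012]
 [-0.0341 -0.9994  0.0006]
 [ 0.0012 -0.0007 -1.    ]]
scene20 26 [-0.1023  0.6069] q est 1.4688990502151231
side20 395 [-0.1201  0.6097] q est 1.4512658469521984
scene20 flange top at y -65 17 0.0889
scene20 flange top at y -30 10 0.0913
scene20 flange top at y 30 9 0.0902
scene20 flange top at y 65 9 0.0906
side20 flange top at y -65 6 0.0899
side20 flange top at y -30 8 0.0892
side20 flange top at y 30 9 0.0902
side20 flange top at y 65 5 0.09
```

View pics/scene20_c135_90.png

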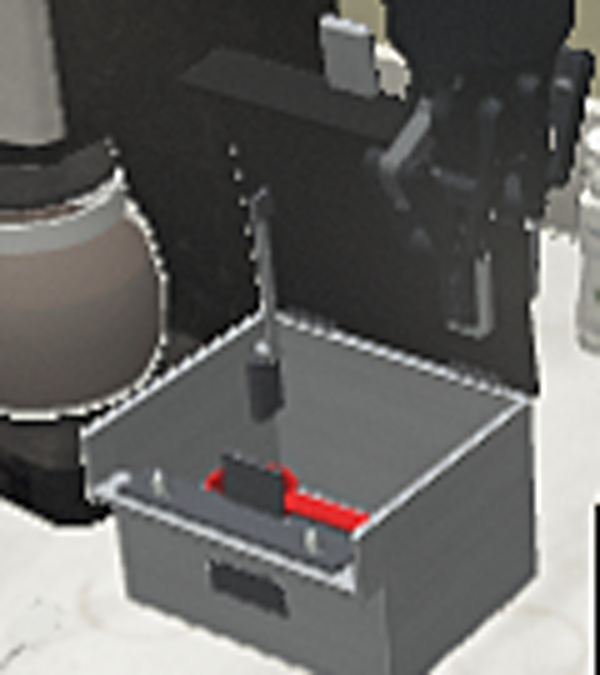

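View pics/side20_c140_70.png

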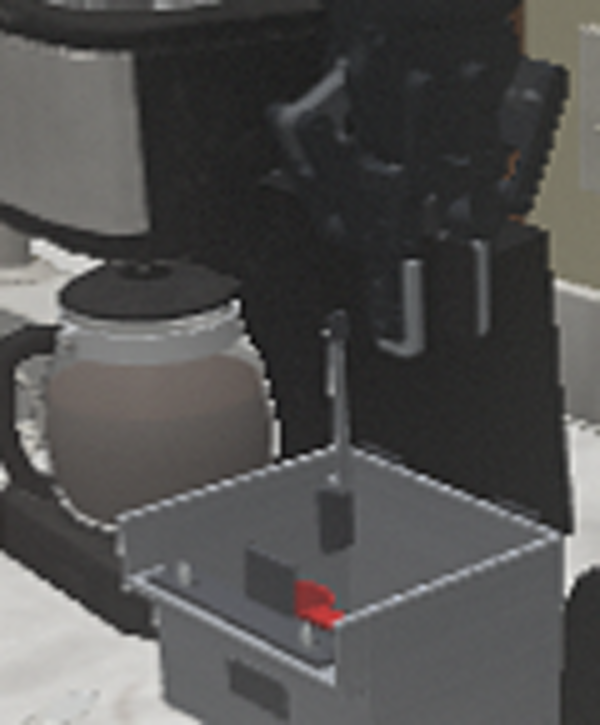

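```bash
python3 - <<'E'
from h import *
print(bot.finish_job())
E
```

```text
the job is handed in; nothing more can be done
None
```

The lid stands open on its stay, and the tray hangs on both pins with the scoop still in it. I handed the job in at about 28 s, with the arm clear of everything. The interface gave no verdict.

- **Lid:** The tool could only point straight down, so a grip on the pull tab would have run the wrist into the cabinet. Instead I pushed the tab up with the closed fingers, then opened the fingers to push it further, to about 1.64. I waited for the stay to drop, then let the lid down. My last depth-image estimates of the lid angle are 1.45 and 1.47, against the expected 1.47 or so.
- **Tray:** I picked it up by the tab and lined up the left hole with its pin in the wrist camera. I then lowered the tray until the force showed it touching the ledge.
- **Last checks:** The last pictures show both pins through the flange holes and the scoop in the tray. The flange top measures about 90 mm above the worktop (readings ran from 88.9 to 91.3 mm), against 89 mm expected when seated.
- **Forces:** Wrist forces I read stayed around 20 N or less. I could not measure contact above the wrist sensor, where the arm came within a few millimetres of the cabinet doors, but nothing suggested it touched them.

No check failed. The two cameras' lid angles differ by about 0.02 rad.

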